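# Pack the surgery carrier and fit its cover over the two dowel pins

### The arm

A 7-joint arm with a two-finger parallel gripper is mounted at the origin on a cart in front of the work surface, level with it; the furniture and walls round the work are solid. World frame = base frame: x ahead of the robot, y to its left, z up, the work surface at z = 0. Lengths are in m, angles in degrees, forces in N, time in s.
With the tool pointing down it reaches from about 0.425 to 0.875 m from the base axis. Payload 4.7 kg.
Tool frame: the origin (TCP) lies at the very end of the fingers, on their centre line; the grasp point (between the pads) lies 19 mm behind it; z points along the fingers, y is the direction in which the jaws open and shut (so a half turn about z gives the same grasp; the last joint's range is limited). The gripper opens to 87 mm and grips with 3 to 60 N. Pads are 19 mm wide; open, the fingers measure 117 mm over their backs; the gripper's body (75 mm by 190 mm) begins 51 mm behind the grasp point.
Start: joints at [-72.76, 18.392, -4.016, 83.108, 1.295, 78.541, -3.26], TCP at [0.184, 0.623, 0.223] pointing down, gripper open.
Joint ranges: [-163.93, 163.93], [-17.29, 119.83], [-79.2, 71.16], [3.27, 140.29], [-89.18, 269.18], [5.43, 117.66], [-154.24, 154.24]. Speed limits (degrees/s): [147.25, 147.25, 180, 180, 180, 180, 180].

### API

Orientations are given as [roll, pitch, yaw] about the fixed x, y, z axes, in that order (R = Rz(yaw) Ry(pitch) Rx(roll)).
In Python, from cell import sensors, imaging, ticket gives the robot as it stands.
- The arm moves only by the tool carry_out, never from a script. Its argument "plan" is a list of rows, each an object of numbers: "fingers": the closure, from -1 (fully open) to 1 (shut); "dx", "dy", "dz": the shift along the tool's x, y, z normalised to -1 to 1, where 1 is 0.03 m; "rx", "ry", "rz": the turn, a rotation vector about the tool's x, y, z normalised to -1 to 1, where 1 is 10 degrees. A call has 1 to 12 rows; each row shifts and turns the commanded pose from where the row before left it, along the tool's axes as they then stand; what a row does not reach is not made up. A row lasts 1/8 s, in which the tool goes at most 62.5 mm and 10.7 degrees, less where a joint would pass 70% of its speed; a pose out of reach is approached as far as the arm can. A call with a number of a shift or a turn outside -1 to 1 is refused whole. A call with a gripper value outside its range is refused whole. The fingers move at their own pace and stop on an object; "force" is the grip in N (left out, the last holds). Time passes only in rows, so rows that do not move let the fingers close. It gives the time, the measured TCP pose, the force and the opening at its end, in the units of the state.
- sensors.get_obs(): the state, without advancing time (a new reading comes with each control period).
- imaging.read_camera(name): name is "side" or "top"; returns a dict with "color" (384x512x3 uint8, red, green, blue), "mtx" (3x3 intrinsics, pixels), "dist_coeffs" ([k1, k2, p1, p2, k3] as OpenCV has them; the pictures are not rectified), "extrinsics" (4x4, takes a point from world to camera coordinates). Camera axes: x right, y down, z forward; pixel columns grow to the right and rows downward; lengths in m; the calibration is good to about 2 mm. A picture is of the moment at which its call begins. There is no depth.
- ticket.sign_off(): hands the job in, once; it reports no verdict.
The state is a dict: "time_s": time; "qpos": joint angles; "joint_velocities": joint speeds; "effort": joint torques, N m; "tool_pos": TCP position; "tool_rot": TCP orientation; "force": force on the tool from outside, world axes, zero at the start; "wrist_torque": the same for the moment, N m; "grip_width": finger opening in m.
Only numpy, scipy, OpenCV 4.12 (cv2) and the standard library are available. Lean on these libraries where they do the work, as an engineer would, in place of code of your own. Each camera call takes 0.05 s, during which the arm holds its last target.

### The job

Get the metal carrier ready to be carried to the surgery: stand the ampoule rack and the box of burs on its floor, one behind the other between the two end blocks, then lower the loose metal cover level over both pins until it lies fully home on the end blocks, and let go. Keep hold of the cover until it is down, keep the ampoules upright throughout, and do not shove or knock over the pump bottle, the amber bottle or the tall carton standing near.

Things in the scene. Friction and masses are not known exactly. Their poses are not given: they have to be found in the camera images.
- carrier: Open aluminium carrier, loose, 1.4 kg, 80 mm wide (x axis) and 225 mm long (y axis). Origin: centre of its underside, z up. At each end an end block (80 mm in x, 25 mm in y) whose top is 54 mm above the origin, with one upright steel dowel pin at x = 0, y = -100 and +100 mm: 10 mm diameter, 20 mm tall, the top 7 mm tapering to 4 mm; tips 74 mm above the origin.
- carrier_bay (a point): Centre of the carrier's floor, 6 mm above its underside; axes as the carrier's. The loading bay runs 175 mm along y between the end blocks (which rise 48 mm above this floor) and 72 mm along x between two side lips 4 mm thick and 9 mm high; above the lips the sides are open.
- cover_handle (a point): Middle of the handle of the cover, an aluminium plate 80 mm (x axis) by 225 mm (y axis), 0.36 kg, lying right side up. The handle is a black bar along y, 106 mm long, 14 mm wide and high, on two posts at y = -46 and +46 mm, with 27 mm clear below it. This point is 39 mm above the cover's underside and, fully home either way round, 93 mm above the carrier's underside.
- cover_hole_1 (a point): Centre, at the underside, of one of the cover's two vertical through holes, 13 mm diameter, at x = 0, y = +100 mm from the handle's middle, in an end bar 14 mm thick and 25 mm long (the plate between the bars is 5 mm thick).
- cover_hole_2 (a point): The same for the other hole, at x = 0, y = -100 mm from the handle's middle.
- rack_mid (a point): Centre of the frame of the white plastic ampoule rack with pink ampoules: frame 116 mm long (point x axis), 66 mm wide (point y axis), 34 mm high, solid to the gripper; ampoule tops reach 43 mm above the foot. This point lies 17 mm above its foot. About 0.12 kg. Fits the carrier only with its length along the carrier's length.
- bur_box_mid (a point): Centre of the small dark grey box of burs with a pale band: 60 mm along the point's y axis, 50 mm along x as it looks (44 mm solid), 30 mm high; this point lies 15 mm above its foot. About 0.09 kg. Beside the rack it fits only with its 60 mm side across the carrier.
- carton_foam_mid (a point): Centre of a tall blue and white carton standing on end, 70 mm (x) x 120 mm (y) x 262 mm high, near the work: an obstacle. This point is 130 mm above the worktop.
- soap_pump_mid (a point): A tall pump bottle, body 68 mm in diameter and 196 mm high, pump head up to 302 mm, near the work: an obstacle. This point is 100 mm above the worktop; the body's axis lies 8 mm from it towards the point's -y.
- amber_bottle_mid (a point): Amber glass bottle, 42 mm in diameter, 85 mm high, near the work: an obstacle. This point is 35 mm above the worktop.
- partition_edge (a point): Foot of the front edge of the fixed upright partition that stands on the worktop: a panel 20 mm thick (y), over 1 m high, running from this point straight away from the robot (+x). An obstacle.

How it is judged (in metres and radians):
On the way:
1. rack and box of burs both stand on the carrier's floor inside the bay, released (x of rack_mid in the frame of carrier between -0.007 and 0.007 m and y of rack_mid in the frame of carrier between -0.03 and 0.03 m and z of rack_mid in the frame of carrier below 0.026 m and angle between each of rack_mid, bur_box_mid's own z axis and vertical below 0.05 rad and x of bur_box_mid in the frame of carrier between -0.012 and 0.012 m and y of bur_box_mid in the frame of carrier between -0.07 and 0.07 m and z of bur_box_mid in the frame of carrier below 0.024 m and contact force between the fingers and anything else below 0.3 N), for 0.2 s.
At the end, for the whole second after the job is handed in: Rack and bur box stand upright (3 degrees) on the floor of the carrier's bay; the cover, pins through both holes, lies on the end blocks: middle within 4 mm, height within 2.5 mm of home, parallel within 3 and level within 1.7 degrees; carrier level on the worktop, all released (x of rack_mid in the frame of carrier between -0.007 and 0.007 m and y of rack_mid in the frame of carrier between -0.03 and 0.03 m and z of rack_mid in the frame of carrier below 0.026 m and angle between each of rack_mid, bur_box_mid's own z axis and vertical below 0.05 rad and x of bur_box_mid in the frame of carrier between -0.012 and 0.012 m and y of bur_box_mid in the frame of carrier between -0.07 and 0.07 m and z of bur_box_mid in the frame of carrier below 0.024 m and horizontal distance between cover_handle and carrier below 0.004 m and z of cover_handle in the frame of carrier between 0.09 and 0.0955 m and angle between the y axis of cover_handle and the y axis of carrier, either way round below 0.05 rad and angle between each of cover_handle, carrier's own z axis and vertical below 0.03 rad and height (world z) of carrier below 0.005 m); the robot touches nothing.
It fails at once if the ampoule rack is tipped more than about 25 degrees (angle between rack_mid's own z axis and vertical above 0.44 rad).
It fails at once if the cover is let go above the carrier before it is within 10 mm of fully home (horizontal distance between cover_handle and carrier below 0.06 m and z of cover_handle in the frame of carrier above 0.103 m and contact force between the fingers and cover below 0.3 N).
It fails at once if the cover is tipped more than about 12 degrees over the carrier (horizontal distance between cover_handle and carrier below 0.06 m and angle between cover_handle's own z axis and vertical above 0.21 rad).
It fails at once if the carton, the pump bottle or the amber bottle is shoved more than 30 mm or knocked over (distance of any of carton_foam_mid, soap_pump_mid, amber_bottle_mid from where it was at the start of the episode above 0.03 m).
It also fails if it takes over 72 s, if anything falls off the work surface, if the arm or the gripper's body presses on something with over 40 N, if the wrist force passes 120 N, or if a joint passes its speed limit or range.

## Working session

There is one attempt and no reset: what is moved stays moved. The work goes in short steps, Python scripts to look and compute and a tool call to move; the robot and the scene stay as the last step left them, time stands still between calls to the robot, and variables do not carry over. Pictures are saved under pics/ and viewed, and the job is handed in when it is done.

Besides the shell and the picture viewer there is one more tool, called as a command line: name --argument value ..., lists and objects as JSON in quotes. carry_out: Moves the arm, as the interface text tells. Scaled input: -1 to 1 covers 0.03 m each way for a shift and 10 degrees each way for a turn. Its arguments: {"type":"object","properties":{"plan":{"type":"array"},"force":{"type":"number"}},"required":["plan"]}

```bash
ls; mkdir -p pics
python3 - <<'E'
from cell import sensors, imaging
import cv2,numpy as np
o=sensors.get_obs(); print(o)
for n in ("side","top"):
    r=imaging.read_camera(n); cv2.imwrite(f"pics/{n}0.png",cv2.resize(r["color"][:,:,::-1],(768,576),interpolation=cv2.INTER_CUBIC)); cv2.imwrite(f"pics/{n}0raw.png",r["color"][:,:,::-1])
    np.savez(f"{n}.npz",**{k:np.array(v) for k,v in r.items()})
    print(r["mtx"],r["dist_coeffs"],r["extrinsics"], -r["extrinsics"][:3,:3].T@r["extrinsics"][:3,3])
E
```

```text
pics
{'time_s': 0.0, 'qpos': array([-72.76038869,  18.4388687 ,  -4.01623193,  83.17315792,
         1.29727257,  78.5416392 ,  -3.26145237]), 'joint_velocities': array([-0.02471322,  0.02507977,  0.01100543, -0.02428655,  0.13247659,
        0.00913723, -0.02158128]), 'effort': array([ 2.12159898e-04, -4.91293752e+01, -4.03812155e-01, -3.12521875e+01,
       -6.38491334e-02,  4.38717962e-02,  1.94407862e-04]), 'tool_pos': array([0.18376856, 0.62291326, 0.22147908]), 'tool_rot': array([-1.79891706e+02,  7.72721761e-03,  1.63569773e+02]), 'force': array([ 0.15236293, -0.12139504,  0.06562622]), 'wrist_torque': array([-0.06852227,  0.00588945, -0.03550367]), 'grip_width': 0.08699564324524606}
[[476.73206867   0.         257.02247886]
 [  0.         476.73206867 199.68682558]
 [  0.           0.           1.        ]] [-0.11226379  0.          0.          0.          0.        ] [[ 0.89032872 -0.45459507 -0.02565339 -0.55637332]
 [-0.25831814 -0.45791591 -0.85063785  0.21135574]
 [ 0.37494868  0.76397404 -0.52512584  0.89273578]
 [ 0.          0.          0.          1.        ]] [ 0.21522206 -0.83816838  0.63431296]
[[358.8062866    0.         254.81006202]
 [  0.         358.8062866  192.6828454 ]
 [  0.           0.           1.        ]] [-0.03963626  0.          0.          0.          0.        ] [[-0.02487777 -0.99965187 -0.00878876 -0.03511793]
 [-0.99663529  0.02548758 -0.07790051  0.60719007]
 [ 0.07809739  0.00682119 -0.9969224   0.90807065]
 [ 0.          0.          0.          1.        ]] [ 0.53335544 -0.05677564  0.95226774]
```

View pics/top0.png

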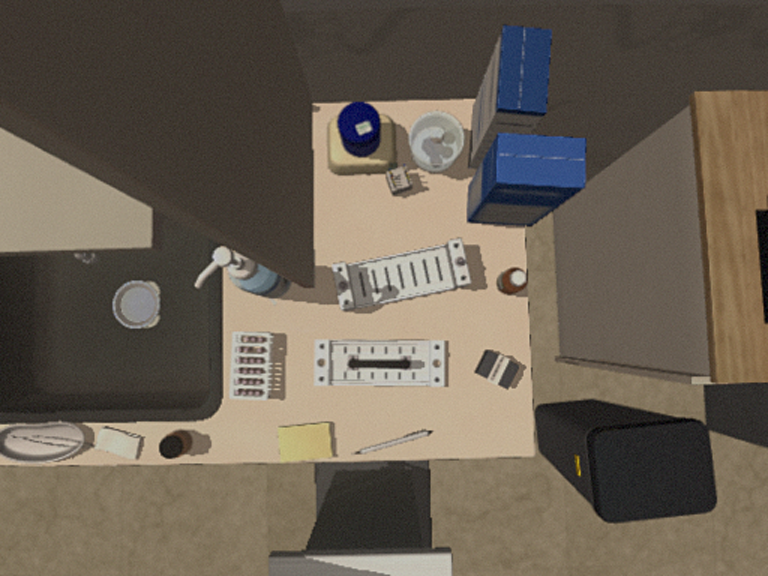

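View pics/side0.png

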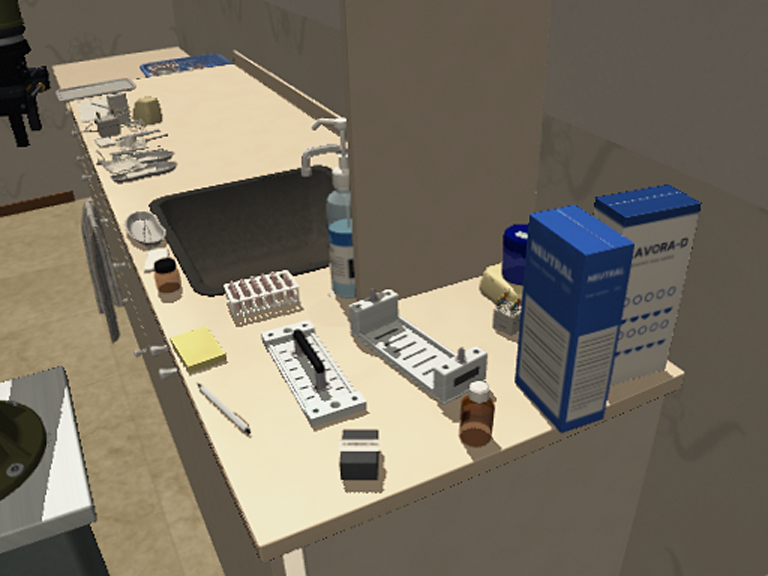

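The top view (768 px) shows the carrier around (401,273), cover (381,362), rack (252,365), bur box (498,368), amber bottle (512,281), pump (245,272) and carton (528,180). I'll zoom in for exact points.

```bash
cat > h.py <<'E'
import numpy as np,cv2
class Cam:
    def __init__(s,n,d=None):
        d=np.load(f"{n}.npz") if d is None else d
        s.K=np.array(d["mtx"]);s.D=np.array(d["dist_coeffs"]);s.E=np.array(d["extrinsics"]);s.R=s.E[:3,:3];s.t=s.E[:3,3];s.c=-s.R.T@s.t
    def ray(s,p):
        u=cv2.undistortPoints(np.array(p,float).reshape(-1,1,2),s.K,s.D).reshape(-1,2)
        return np.c_[u,np.ones(len(u))]@s.R
    def plane(s,p,z):
        r=s.ray(p); return s.c+r*((z-s.c[2])/r[:,2])[:,None]
    def proj(s,P):
        return cv2.projectPoints(np.array(P,float).reshape(-1,1,3),cv2.Rodrigues(s.R)[0],s.t,s.K,s.D)[0].reshape(-1,2)
E
python3 - <<'E'
import cv2
t=cv2.imread("pics/top0raw.png"); s=cv2.imread("pics/side0raw.png")
# top crop x 145-355,y 150-270
cv2.imwrite("pics/tc1.png",cv2.resize(t[155:215,215:320],None,fx=7,fy=7,interpolation=cv2.INTER_CUBIC))
cv2.imwrite("pics/tc2.png",cv2.resize(t[215:265,205:305],None,fx=7,fy=7,interpolation=cv2.INTER_CUBIC))
cv2.imwrite("pics/tc3.png",cv2.resize(t[215:275,145:195],None,fx=8,fy=8,interpolation=cv2.INTER_CUBIC))
cv2.imwrite("pics/tc4.png",cv2.resize(t[170:265,310:360],None,fx=6,fy=6,interpolation=cv2.INTER_CUBIC))
cv2.imwrite("pics/sc1.png",cv2.resize(s[185:325,140:350],None,fx=3.8,fy=3.8,interpolation=cv2.INTER_CUBIC))
E
```

```text
(no output)
```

View pics/tc1.png

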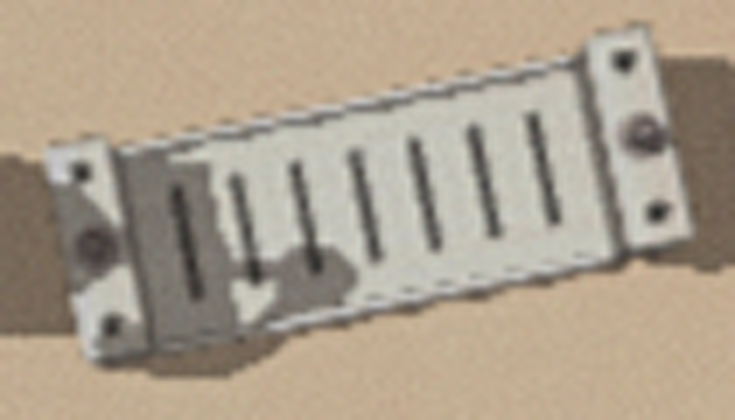

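View pics/tc2.png

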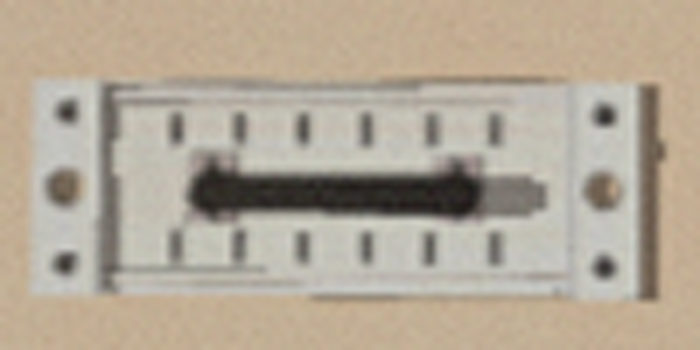

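View pics/tc3.png

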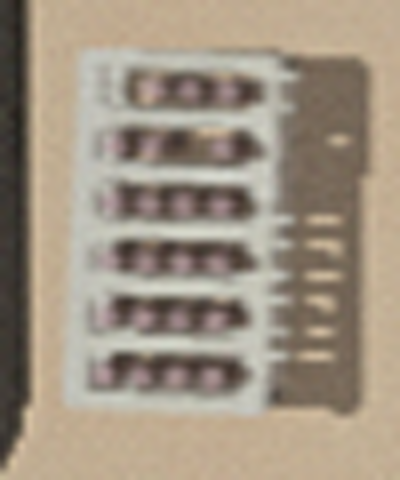

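View pics/tc4.png

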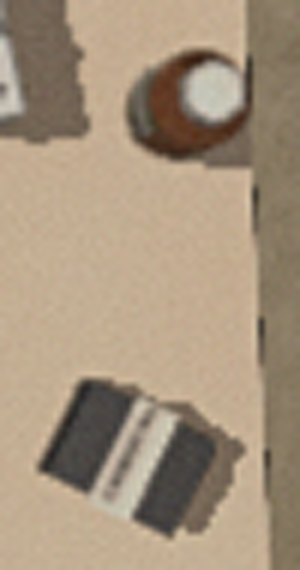

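View pics/sc1.png

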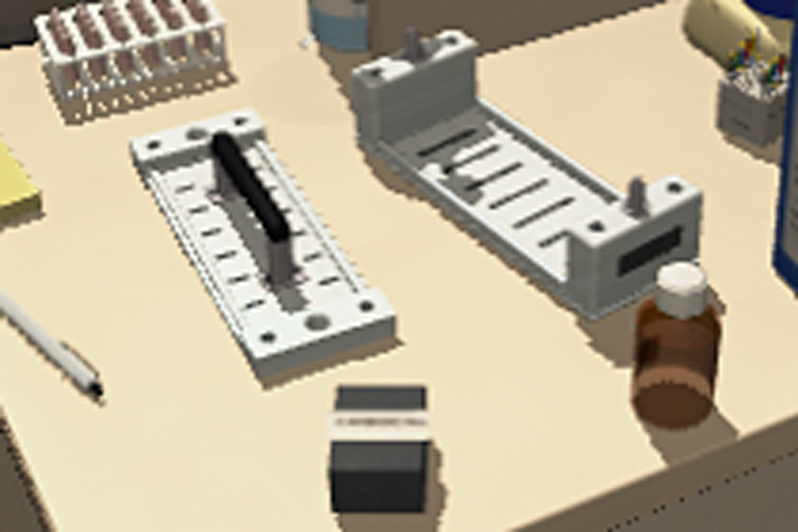

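```bash
cat > m1.py <<'E'
from h import *
t=Cam("top");s=Cam("side")
g=cv2.cvtColor(cv2.imread("pics/top0raw.png"),cv2.COLOR_BGR2GRAY).astype(float)
def cr(p,f,o): return [(p[0]+.5)/f-.5+o[0],(p[1]+.5)/f-.5+o[1]]
def ref(p):
    x,y=map(int,np.round(p)); w=g[y-2:y+3,x-2:x+3]; k=np.clip(np.percentile(w,70)-w,0,None)
    Y,X=np.mgrid[y-2:y+3,x-2:x+3]; return [(k*X).sum()/k.sum(),(k*Y).sum()/k.sum()]
def rep(name,pts,f,o,z,refine=False):
    P=[cr(p,f,o) for p in pts]
    if refine: P=[ref(p) for p in P]
    W=t.plane(P,z); print(name,W[:,:2].round(4).tolist(),"mean",W[:,:2].mean(0).round(4)); return W
o1=(215,155);o2=(205,215);o3=(145,215);o4=(310,170)
W=rep("carrier bolts",[(80,172),(112,325),(624,60),(657,211)],7,o1,.054,True)
d=(W[:2].mean(0)-W[2:].mean(0));print(np.linalg.norm(d),np.degrees(np.arctan2(d[1],d[0])))
W=rep("carrier corners",[(47,148),(92,362),(645,25),(692,238)],7,o1,.054)
d=(W[:2].mean(0)-W[2:].mean(0));print(np.linalg.norm(d),np.degrees(np.arctan2(d[1],d[0])))
W=rep("pins tips",[(97,245),(648,133)],7,o1,.070)
d=W[0]-W[1];print(np.linalg.norm(d),np.degrees(np.arctan2(d[1],d[0])))
W=rep("cover bolts",[(68,110),(65,263),(605,115),(604,267)],7,o2,.014,True)
d=(W[:2].mean(0)-W[2:].mean(0));print(np.linalg.norm(d),np.degrees(np.arctan2(d[1],d[0])))
W=rep("cover holes",[(64,187),(604,190)],7,o2,.012)
d=W[0]-W[1];print(np.linalg.norm(d),np.degrees(np.arctan2(d[1],d[0])))
W=rep("handle",[(190,190),(480,194)],7,o2,.046)
W=rep("rack top corners",[(80,50),(284,57),(267,411),(68,405)],8,o3,.034)
print(np.linalg.norm(np.diff(W,axis=0),axis=1)); 
d=W[0]+W[1]-W[2]-W[3];print(np.degrees(np.arctan2(d[1],d[0])))
W=rep("box top corners",[(84,378),(218,441),(172,537),(40,470)],6,o4,.030)
print(np.linalg.norm(np.diff(W,axis=0),axis=1));
d=W[0]-W[1]+W[3]-W[2];print(np.degrees(np.arctan2(d[1],d[0])))
W=rep("box band",[(142,395),(184,415),(130,522),(90,498)],6,o4,.030)
W=rep("amber cap",[(213,90)],6,o4,.085)
# side scene
q=lambda p:cr(p,3.8,(140,185))
print("side pins",s.plane([q((413,35)),q((637,182))],.072)[:,:2])
print("side cover holes",s.plane([q((198,133)),q((317,321))],.013)[:,:2])
print("side bolts carrier",s.plane([q((377,72)),q((456,38)),q((597,226)),q((675,187))],.054)[:,:2].round(4).tolist())
print("side box top",s.plane([q((335,388)),q((427,388)),q((427,455)),q((332,455))],.03)[:,:2].round(4).tolist())
print("side amber base", s.plane([q((675,400))],.0))
S=768/512
for n,p,z in [("pump body",(262,268),.19),("pump head",(222,258),.30),("partition edge",(312,290),.0)]:
    print(n,t.plane([[p[0]/S,p[1]/S]],z)[:,:2])
print("carton top",t.plane(np.array([(500,136),(584,140),(580,187),(495,184)])/S,.262)[:,:2].round(3).tolist())
E
python3 m1.py
```

```text
carrier bolts [[0.6391, 0.0213], [0.583, 0.0102], [0.6751, -0.176], [0.6201, -0.186]] mean [ 0.6293 -0.0826]
0.20014175391102454 100.53665334317716
carrier corners [[0.6488, 0.0329], [0.5713, 0.0181], [0.688, -0.1841], [0.6103, -0.1981]] mean [ 0.6296 -0.0828]
0.22010656337826096 100.23333505001841
pins tips [[0.6118, 0.0142], [0.6466, -0.1815]] mean [ 0.6292 -0.0836]
0.19874200973097925 100.07371276045993
cover bolts [[0.5107, 0.058], [0.4547, 0.0598], [0.5045, -0.1417], [0.4485, -0.1399]] mean [ 0.4796 -0.0409]
0.19977688189869847 88.21745871650101
cover holes [[0.4827, 0.0599], [0.4767, -0.1409]] mean [ 0.4797 -0.0405]
0.20092145339093095 88.2913359969736
handle [[0.4824, 0.0105], [0.4785, -0.0934]] mean [ 0.4804 -0.0415]
rack top corners [[0.5395, 0.2085], [0.5357, 0.1427], [0.4237, 0.1494], [0.4268, 0.2131]] mean [0.4814 0.1784]
[0.06589823 0.11221886 0.06375747]
-2.8551549623105625
box top corners [[0.4988, -0.2237], [0.4706, -0.2798], [0.4307, -0.2586], [0.4604, -0.2035]] mean [ 0.4651 -0.2414]
[0.0627745  0.04521528 0.06254158]
62.480317498549034
box band [[0.491, -0.2482], [0.482, -0.2657], [0.4375, -0.241], [0.4481, -0.2243]] mean [ 0.4646 -0.2448]
amber cap [[0.6154, -0.2706]] mean [ 0.6154 -0.2706]
side pins [[ 0.6109134   0.0124628 ]
 [ 0.64771079 -0.18205017]]
side cover holes [[ 0.48492923  0.06175666]
 [ 0.47773928 -0.13811659]]
side bolts carrier [[0.5855, 0.0115], [0.6453, 0.0233], [0.6219, -0.1846], [0.6771, -0.1751]]
side box top [[0.4578, -0.2085], [0.4977, -0.2302], [0.4768, -0.272], [0.4373, -0.2507]]
side amber base [[ 0.61857146 -0.26934251  0.        ]]
pump body [[0.62763143 0.11964211]]
pump head [[0.62771815 0.14357315]]
partition edge [[0.60940663 0.07457446]]
carton top [[0.786, -0.213], [0.778, -0.324], [0.715, -0.315], [0.721, -0.203]]
```

```bash
cat > go.py <<'E'
import sys,numpy as np
from cell import sensors
from scipy.spatial.transform import Rotation as R
def go(x,y,z,yaw):
    o=sensors.get_obs(); p=o["tool_pos"]; r=R.from_euler("xyz",o["tool_rot"],degrees=True)
    tgt=R.from_euler("xyz",[180,0,yaw],degrees=True)
    d=np.array([x,y,z])-p
    rv=(r.inv()*tgt).as_rotvec(degrees=True)
    print("t",round(o["time_s"],2),"pos",p.round(4),"rot",o["tool_rot"].round(2),"grip",round(o["grip_width"],4),"F",o["force"].round(2))
    print("turn first (units of 10deg)",(rv/10).round(3)," total shift AFTER turn (units .03m)",(tgt.inv().apply(d)/.03).round(3)," BEFORE turn",(r.inv().apply(d)/.03).round(3))
if __name__=="__main__": go(*map(float,sys.argv[1:5]))
E
python3 - <<'E'
from h import *
t=Cam("top");s=Cam("side");S=1.5
print("spout tip top",t.plane([[197/S,285/S]],.285))
print("head",t.plane([[224/S,257/S]],.302))
print("pump base side front",s.plane([[343/S,296/S]],0), "left/right",s.plane([[330/S,287/S],[356/S,292/S]],0))
print("spout side",s.plane([[315/S,124/S],[343/S,122/S]],.295))
print("part edge side foot",s.plane([[357/S,290/S]],0))
# box check
a=np.radians(62.5-90);c=np.array([.465,-.2425]);Rm=np.array([[np.cos(a),-np.sin(a)],[np.sin(a),np.cos(a)]])
for n,cam,o,w in(("top",t,(310,170),None),("side",s,(140,185),None)):
    im=cv2.imread(f"pics/{n}0raw.png");im=cv2.resize(im,None,fx=4,fy=4,interpolation=cv2.INTER_CUBIC)
    def poly(c,Rm,hx,hy,z,col):
        P=np.array([(*(c+Rm@q),z) for q in ((hx,hy),(-hx,hy),(-hx,-hy),(hx,-hy))])
        cv2.polylines(im,[np.round((cam.proj(P)+.5)*4-.5).astype(int)],True,col,1)
    for z in(0,.03): poly(c,Rm,.025,.030,z,(0,0,255))
    def rot(d):d=np.radians(d);return np.array([[np.cos(d),-np.sin(d)],[np.sin(d),np.cos(d)]])
    for z in(.0,.034): poly(np.array([.4815,.1785]),rot(-2.9),.058,.033,z,(0,0,255))
    for z in(.0,.054): poly(np.array([.630,-.083]),rot(10.4),.04,.1125,z,(0,0,255))
    for z in(.0,.014): poly(np.array([.4805,-.0405]),rot(-1.75),.04,.1125,z,(0,0,255))
    im= im[600:1100,560:1420] if n=="top" else im[740:1330,560:1400]
    cv2.imwrite(f"pics/ov_{n}.png",cv2.resize(im,None,fx=.93,fy=.93))
E
python3 go.py .4815 .1785 .20 177.1
```

```text
spout tip top [[0.59662735 0.17987587 0.285     ]]
head [[0.62859616 0.14048502 0.302     ]]
pump base side front [[0.6099859  0.13062808 0.        ]] left/right [[0.60249626 0.16947568 0.        ]
 [0.63500232 0.13166841 0.        ]]
spout side [[0.59611833 0.16476285 0.295     ]
 [0.63681912 0.15058062 0.295     ]]
part edge side foot [[0.63935557 0.13689902 0.        ]]
t 0.1 pos [0.1838 0.623  0.2216] rot [-179.9     0.    163.57] grip 0.0873 F [-0.03  0.21 -0.61]
turn first (units of 10deg) [-1.000e-02 -1.000e-03 -1.353e+00]  total shift AFTER turn (units .03m) [-10.661 -14.295   0.718]  BEFORE turn [-13.709 -11.403   0.739]
```

View pics/ov_top.png

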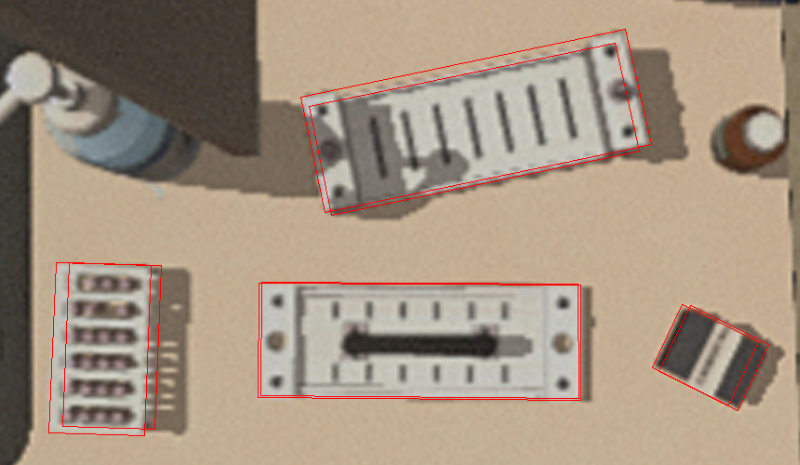

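View pics/ov_side.png

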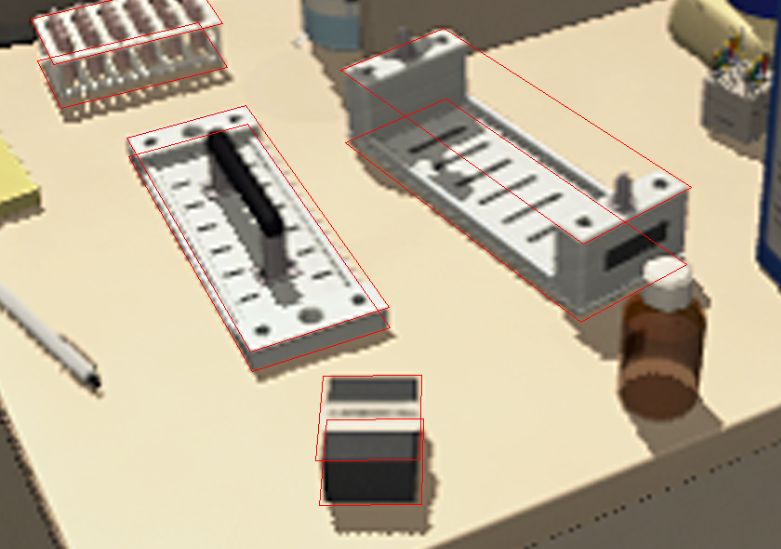

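The projected outlines match all four objects closely. Next I move above the rack.

carry_out --plan '[{"rz": -0.7, "fingers": -1}, {"rz": -0.65}, {"dx": -0.7, "dy": -0.95}, {"dx": -0.7, "dy": -0.95}, {"dx": -0.7, "dy": -0.95}, {"dx": -0.7, "dy": -0.95}, {"dx": -0.7, "dy": -0.95}, {"dx": -0.7, "dy": -0.95}, {"dx": -0.7, "dy": -0.95}, {"dx": -0.7, "dy": -0.95}, {"dx": -0.7, "dy": -0.95}, {"dx": -0.7, "dy": -0.95}]' --force 25

```text
validation failed for argument at $.pl...
```

```bash
python3 go.py .4815 .1785 .10 177.1
```

```text
t 0.1 pos [0.1838 0.623  0.2216] rot [-179.9     0.    163.57] grip 0.0873 F [-0.03  0.21 -0.61]
turn first (units of 10deg) [-1.000e-02 -1.000e-03 -1.353e+00]  total shift AFTER turn (units .03m) [-10.661 -14.295   4.052]  BEFORE turn [-13.709 -11.397   4.072]
```

carry_out --plan '[{"dx": 0, "dy": 0, "dz": 0, "rx": 0, "ry": 0, "rz": -0.7, "fingers": -1}, {"dx": 0, "dy": 0, "dz": 0, "rx": 0, "ry": 0, "rz": -0.65, "fingers": -1}]' --force 25

```text
time_s: 0.35
tool_pos: [0.1838, 0.6231, 0.2219]
tool_rot: [-179.9, -0.0, 177.3]
force: [0.7, -0.1, 0.5]
grip_width: 0.0868
```

```bash
python3 go.py .4815 .1785 .10 177.1
```

```text
t 0.35 pos [0.1838 0.6231 0.2219] rot [-1.7993e+02 -1.0000e-02  1.7729e+02] grip 0.0868 F [ 0.7  -0.07  0.47]
turn first (units of 10deg) [-0.007 -0.001  0.019]  total shift AFTER turn (units .03m) [-10.661 -14.3     4.064]  BEFORE turn [-10.614 -14.33    4.079]
```

carry_out --plan '[{"dx": -0.7, "dy": -0.95, "dz": 0, "rx": 0, "ry": 0, "rz": 0, "fingers": -1}, {"dx": -0.7, "dy": -0.95, "dz": 0, "rx": 0, "ry": 0, "rz": 0, "fingers": -1}, {"dx": -0.7, "dy": -0.95, "dz": 0, "rx": 0, "ry": 0, "rz": 0, "fingers": -1}, {"dx": -0.7, "dy": -0.95, "dz": 0, "rx": 0, "ry": 0, "rz": 0, "fingers": -1}, {"dx": -0.7, "dy": -0.95, "dz": 0, "rx": 0, "ry": 0, "rz": 0, "fingers": -1}, {"dx": -0.7, "dy": -0.95, "dz": 0, "rx": 0, "ry": 0, "rz": 0, "fingers": -1}, {"dx": -0.7, "dy": -0.95, "dz": 0, "rx": 0, "ry": 0, "rz": 0, "fingers": -1}, {"dx": -0.7, "dy": -0.95, "dz": 0, "rx": 0, "ry": 0, "rz": 0, "fingers": -1}, {"dx": -0.7, "dy": -0.95, "dz": 0, "rx": 0, "ry": 0, "rz": 0, "fingers": -1}, {"dx": -0.7, "dy": -0.95, "dz": 0, "rx": 0, "ry": 0, "rz": 0, "fingers": -1}, {"dx": -0.7, "dy": -0.95, "dz": 0, "rx": 0, "ry": 0, "rz": 0, "fingers": -1}, {"dx": -0.7, "dy": -0.95, "dz": 0, "rx": 0, "ry": 0, "rz": 0, "fingers": -1}]'

```text
time_s: 1.85
tool_pos: [0.4184, 0.2678, 0.2222]
tool_rot: [-180.0, -0.0, 177.1]
force: [-0.7, -0.1, 0.5]
grip_width: 0.0871
```

```bash
python3 go.py .4815 .1785 .06 177.1
```

```text
t 1.85 pos [0.4184 0.2678 0.2222] rot [-1.7998e+02 -2.0000e-02  1.7707e+02] grip 0.0871 F [-0.66 -0.07  0.47]
turn first (units of 10deg) [-0.002 -0.002 -0.003]  total shift AFTER turn (units .03m) [-2.252 -2.867  5.407]  BEFORE turn [-2.255 -2.865  5.407]
```

carry_out --plan '[{"dx": -0.75, "dy": -0.95, "dz": 0, "rx": 0, "ry": 0, "rz": 0, "fingers": -1}, {"dx": -0.75, "dy": -0.95, "dz": 0.5, "rx": 0, "ry": 0, "rz": 0, "fingers": -1}, {"dx": -0.75, "dy": -0.97, "dz": 0.9, "rx": 0, "ry": 0, "rz": 0, "fingers": -1}, {"dx": 0, "dy": 0, "dz": 0.9, "rx": 0, "ry": 0, "rz": 0, "fingers": -1}, {"dx": 0, "dy": 0, "dz": 0.9, "rx": 0, "ry": 0, "rz": 0, "fingers": -1}, {"dx": 0, "dy": 0, "dz": 0.9, "rx": 0, "ry": 0, "rz": 0, "fingers": -1}, {"dx": 0, "dy": 0, "dz": 0.7, "rx": 0, "ry": 0, "rz": 0, "fingers": -1}, {"dx": 0, "dy": 0, "dz": 0, "rx": 0, "ry": 0, "rz": 0, "fingers": -1}]'

```text
time_s: 2.85
tool_pos: [0.4794, 0.1788, 0.0768]
tool_rot: [-179.9, -0.2, 177.1]
force: [0.2, 0.4, 0.2]
grip_width: 0.0873
```

```bash
python3 go.py .4815 .1785 .012 177.1
python3 - <<'E'
from cell import imaging
import cv2
for n,b in(("side",(180,280,120,280)),("top",(200,290,120,240))):
    im=imaging.read_camera(n)["color"][:,:,::-1]
    cv2.imwrite(f"pics/{n}1.png",cv2.resize(im[b[0]:b[1],b[2]:b[3]],None,fx=4.5,fy=4.5,interpolation=cv2.INTER_CUBIC))
E
```

```text
t 2.85 pos [0.4794 0.1788 0.0768] rot [-179.87   -0.21  177.06] grip 0.0873 F [0.25 0.37 0.22]
turn first (units of 10deg) [-0.013 -0.021 -0.004]  total shift AFTER turn (units .03m) [-0.07  -0.008  2.159]  BEFORE turn [-0.078 -0.003  2.159]
```

View pics/side1.png

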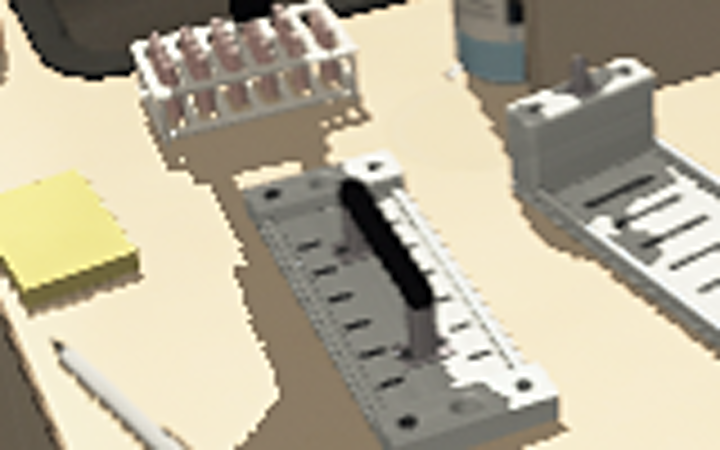

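The rack stands undisturbed below the gripper at about (245,70). I descend and grip.

carry_out --plan '[{"dx": -0.07, "dy": 0, "dz": 0.7, "rx": 0, "ry": 0, "rz": 0, "fingers": -1}, {"dx": 0, "dy": 0, "dz": 0.8, "rx": 0, "ry": 0, "rz": 0, "fingers": -1}, {"dx": 0, "dy": 0, "dz": 0.66, "rx": 0, "ry": 0, "rz": 0, "fingers": -1}, {"dx": 0, "dy": 0, "dz": 0, "rx": 0, "ry": 0, "rz": 0, "fingers": -1}, {"dx": 0, "dy": 0, "dz": 0, "rx": 0, "ry": 0, "rz": 0, "fingers": 1}, {"dx": 0, "dy": 0, "dz": 0, "rx": 0, "ry": 0, "rz": 0, "fingers": 1}, {"dx": 0, "dy": 0, "dz": 0, "rx": 0, "ry": 0, "rz": 0, "fingers": 1}, {"dx": 0, "dy": 0, "dz": 0, "rx": 0, "ry": 0, "rz": 0, "fingers": 1}, {"dx": 0, "dy": 0, "dz": 0, "rx": 0, "ry": 0, "rz": 0, "fingers": 1}]' --force 20

```text
time_s: 4.08
tool_pos: [0.4838, 0.1797, 0.0146]
tool_rot: [180.0, 0.1, 177.1]
force: [-1.9, -0.6, 5.7]
grip_width: 0.0658
```

```bash
python3 go.py .4815 .1785 .12 177.1
```

```text
t 4.08 pos [0.4838 0.1797 0.0146] rot [1.7996e+02 6.0000e-02 1.7707e+02] grip 0.0658 F [-1.92 -0.55  5.69]
turn first (units of 10deg) [ 0.004  0.006 -0.003]  total shift AFTER turn (units .03m) [ 0.074 -0.045 -3.512]  BEFORE turn [ 0.071 -0.043 -3.513]
```

carry_out --plan '[{"dx": 0, "dy": 0, "dz": -0.3, "rx": 0, "ry": 0, "rz": 0, "fingers": 1}, {"dx": 0, "dy": 0, "dz": -0.6, "rx": 0, "ry": 0, "rz": 0, "fingers": 1}, {"dx": 0, "dy": 0, "dz": -0.9, "rx": 0, "ry": 0, "rz": 0, "fingers": 1}, {"dx": 0, "dy": 0, "dz": -0.9, "rx": 0, "ry": 0, "rz": 0, "fingers": 1}, {"dx": 0, "dy": 0, "dz": -0.9, "rx": 0, "ry": 0, "rz": 0, "fingers": 1}, {"dx": 0, "dy": 0, "dz": -0.6, "rx": 0, "ry": 0, "rz": 0, "fingers": 1}, {"dx": 0, "dy": 0, "dz": 0, "rx": 0, "ry": 0, "rz": 0, "fingers": 1}]'

```text
time_s: 4.95
tool_pos: [0.4841, 0.1799, 0.1415]
tool_rot: [179.9, 0.2, 177.1]
force: [0.7, 0.8, -1.3]
grip_width: 0.0661
```

```bash
python3 go.py .4838 -.1 .15 100.4
python3 - <<'E'
from cell import imaging
import cv2
for n in("side","top"):
    im=imaging.read_camera(n)["color"][:,:,::-1]
    cv2.imwrite(f"pics/{n}2.png",cv2.resize(im,None,fx=1.5,fy=1.5,interpolation=cv2.INTER_CUBIC))
E
```

```text
t 4.95 pos [0.4841 0.1799 0.1415] rot [1.7989e+02 1.6000e-01 1.7707e+02] grip 0.0661 F [ 0.74  0.81 -1.31]
turn first (units of 10deg) [2.000e-02 6.000e-03 7.667e+00]  total shift AFTER turn (units .03m) [-9.175 -1.696 -0.284]  BEFORE turn [-0.466 -9.318 -0.3  ]
```

View pics/side2.png

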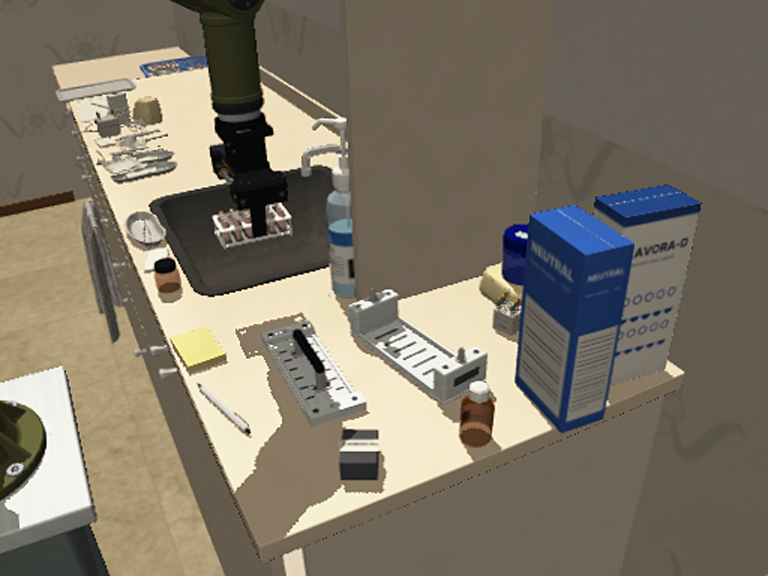

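View pics/top2.png

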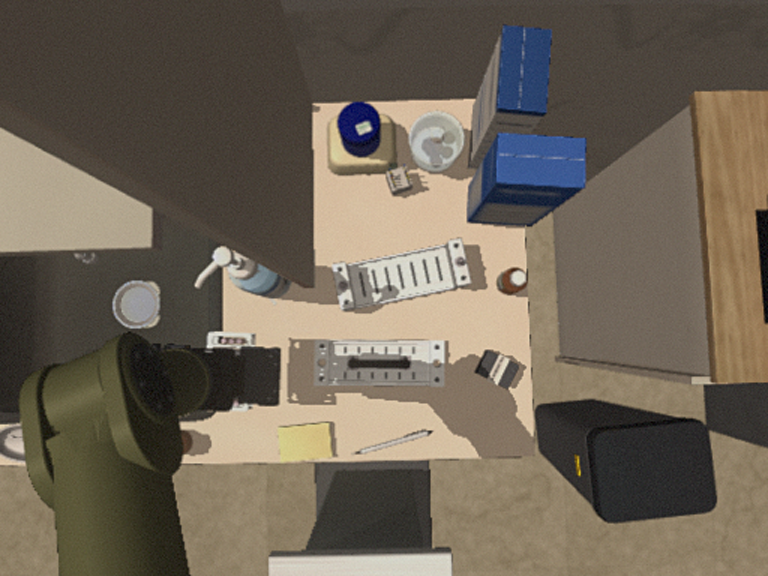

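carry_out --plan '[{"dx": -0.05, "dy": -0.5, "dz": -0.15, "rx": 0, "ry": 0, "rz": 0, "fingers": 1}, {"dx": -0.05, "dy": -0.9, "dz": -0.15, "rx": 0, "ry": 0, "rz": 0, "fingers": 1}, {"dx": -0.05, "dy": -1, "dz": 0, "rx": 0, "ry": 0, "rz": 0, "fingers": 1}, {"dx": -0.05, "dy": -1, "dz": 0, "rx": 0, "ry": 0, "rz": 0, "fingers": 1}, {"dx": -0.05, "dy": -1, "dz": 0, "rx": 0, "ry": 0, "rz": 0, "fingers": 1}, {"dx": -0.05, "dy": -1, "dz": 0, "rx": 0, "ry": 0, "rz": 0, "fingers": 1}, {"dx": -0.05, "dy": -1, "dz": 0, "rx": 0, "ry": 0, "rz": 0, "fingers": 1}, {"dx": -0.05, "dy": -1, "dz": 0, "rx": 0, "ry": 0, "rz": 0, "fingers": 1}, {"dx": -0.05, "dy": -1, "dz": 0, "rx": 0, "ry": 0, "rz": 0, "fingers": 1}, {"dx": 0, "dy": -0.9, "dz": 0, "rx": 0, "ry": 0, "rz": 0, "fingers": 1}, {"dx": 0, "dy": 0, "dz": 0, "rx": 0, "ry": 0, "rz": 0.5, "fingers": 1}, {"dx": 0, "dy": 0, "dz": 0, "rx": 0, "ry": 0, "rz": 0.8, "fingers": 1}]'

```text
time_s: 6.55
tool_pos: [0.4812, -0.1015, 0.1481]
tool_rot: [-180.0, -0.1, 163.7]
force: [0.3, 0.4, -0.9]
grip_width: 0.0656
```

carry_out --plan '[{"dx": 0, "dy": 0, "dz": 0, "rx": 0, "ry": 0, "rz": 0.9, "fingers": 1}, {"dx": 0, "dy": 0, "dz": 0, "rx": 0, "ry": 0, "rz": 0.9, "fingers": 1}, {"dx": 0, "dy": 0, "dz": 0, "rx": 0, "ry": 0, "rz": 0.9, "fingers": 1}, {"dx": 0, "dy": 0, "dz": 0, "rx": 0, "ry": 0, "rz": 0.9, "fingers": 1}, {"dx": 0, "dy": 0, "dz": 0, "rx": 0, "ry": 0, "rz": 0.9, "fingers": 1}, {"dx": 0, "dy": 0, "dz": 0, "rx": 0, "ry": 0, "rz": 0.9, "fingers": 1}, {"dx": 0, "dy": 0, "dz": 0, "rx": 0, "ry": 0, "rz": 0.9, "fingers": 1}, {"dx": 0, "dy": 0, "dz": 0, "rx": 0, "ry": 0, "rz": 0, "fingers": 1}]'

```text
time_s: 7.55
tool_pos: [0.4815, -0.1008, 0.1482]
tool_rot: [-179.9, -0.0, 101.1]
force: [1.1, -0.6, -2.0]
grip_width: 0.0661
```

```bash
python3 go.py .635 -.1096 .15 100.4
```

```text
t 7.55 pos [ 0.4815 -0.1008  0.1482] rot [-179.92   -0.    101.1 ] grip 0.0661 F [ 1.1  -0.58 -1.95]
turn first (units of 10deg) [-0.008 -0.     0.07 ]  total shift AFTER turn (units .03m) [-1.212  4.978 -0.06 ]  BEFORE turn [-1.273  4.963 -0.067]
```

carry_out --plan '[{"dx": 0, "dy": 0, "dz": 0, "rx": 0, "ry": 0, "rz": 0.07, "fingers": 1}, {"dx": -0.2, "dy": 0.6, "dz": 0, "rx": 0, "ry": 0, "rz": 0, "fingers": 1}, {"dx": -0.2, "dy": 0.9, "dz": 0, "rx": 0, "ry": 0, "rz": 0, "fingers": 1}, {"dx": -0.2, "dy": 0.9, "dz": 0, "rx": 0, "ry": 0, "rz": 0, "fingers": 1}, {"dx": -0.2, "dy": 0.9, "dz": 0, "rx": 0, "ry": 0, "rz": 0, "fingers": 1}, {"dx": -0.2, "dy": 0.9, "dz": 0, "rx": 0, "ry": 0, "rz": 0, "fingers": 1}, {"dx": -0.2, "dy": 0.75, "dz": 0, "rx": 0, "ry": 0, "rz": 0, "fingers": 1}, {"dx": 0, "dy": 0, "dz": 0.9, "rx": 0, "ry": 0, "rz": 0, "fingers": 1}, {"dx": 0, "dy": 0, "dz": 0, "rx": 0, "ry": 0, "rz": 0, "fingers": 1}, {"dx": 0, "dy": 0, "dz": 0, "rx": 0, "ry": 0, "rz": 0, "fingers": 1}]'

```text
time_s: 8.8
tool_pos: [0.6349, -0.1088, 0.1222]
tool_rot: [180.0, 0.0, 100.4]
force: [-0.1, -0.3, -0.9]
grip_width: 0.0656
```

```bash
python3 go.py .635 -.1096 .0226 100.4;  python3 - <<'E'
from cell import imaging
import cv2
for n in("side","top"):
    im=imaging.read_camera(n)["color"][:,:,::-1]
    cv2.imwrite(f"pics/{n}3raw.png",im)
    x,y=(210,130) if n=="side" else (190,130)
    cv2.imwrite(f"pics/{n}3.png",cv2.resize(im[y:y+140,x:x+180],None,fx=4,fy=4,interpolation=cv2.INTER_CUBIC))
E
```

```text
t 8.8 pos [ 0.6349 -0.1088  0.1222] rot [179.99   0.   100.39] grip 0.0656 F [-0.08 -0.3  -0.86]
turn first (units of 10deg) [ 0.001  0.    -0.001]  total shift AFTER turn (units .03m) [-2.800e-02 -2.000e-03  3.322e+00]  BEFORE turn [-2.800e-02 -3.000e-03  3.322e+00]
```

View pics/side3.png

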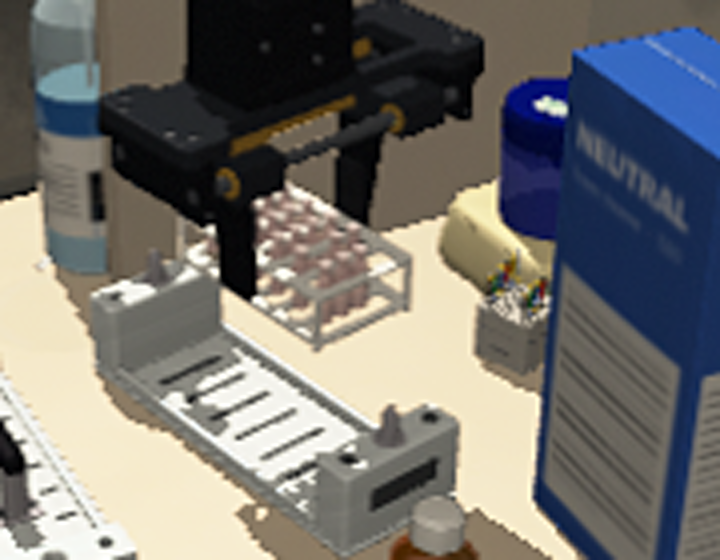

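View pics/top3.png

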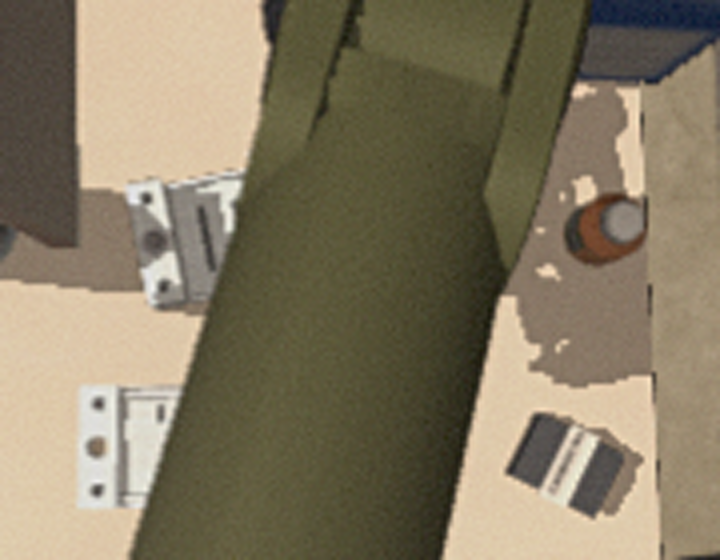

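Run:
```python
from h import *
s=Cam("side")
a=np.radians(10.4);R=np.array([[np.cos(a),-np.sin(a)],[np.sin(a),np.cos(a)]]);c=np.array([.630,-.083])
for n,pts,z in(("foot",[(318,350),(410,308)],.1076),("top",[(316,318),(412,262)],.1416)):
    P=[((p[0]+.5)/4-.5+210,(p[1]+.5)/4-.5+130) for p in pts]
    W=s.plane(P,z)[:,:2]; print(n,W.round(4).tolist(),((W-c)@R).round(4).tolist())
ex=[R@np.array(q)+c for q in((-.033,-.083),(.033,-.083))]
p=s.proj([[*e,z] for z in(.1076,.1416) for e in ex]);print(((p-[210,130]+.5)*4-.5).round(0).tolist())
```

```text
foot [[0.6169, -0.1618], [0.6774, -0.1515]] [[-0.0271, -0.0751], [0.0342, -0.0759]]
top [[0.6039, -0.1814], [0.6714, -0.1604]] [[-0.0434, -0.092], [0.0268, -0.0836]]
[[319.0, 361.0], [418.0, 315.0], [320.0, 303.0], [420.0, 257.0]]
```

Run:
```python
import cv2
im=cv2.imread("pics/side3raw.png")
cv2.imwrite("pics/side3z.png",cv2.resize(im[165:225,250:320],None,fx=9,fy=9,interpolation=cv2.INTER_CUBIC))
```

```text
(no output)
```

View pics/side3z.png

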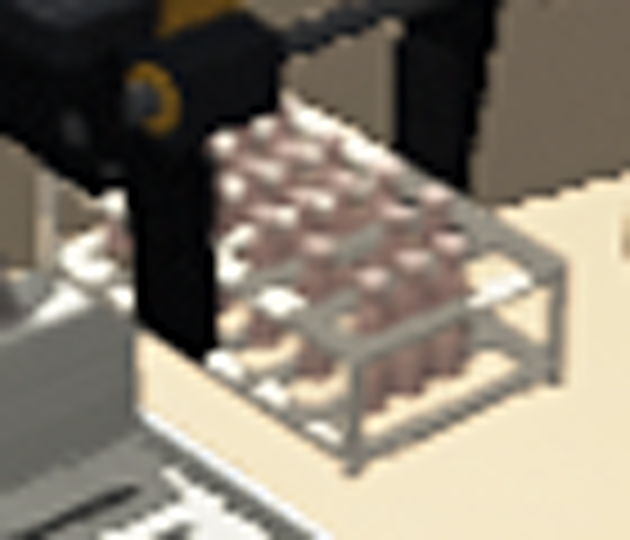

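Run:
```python
from h import *
s=Cam("side")
a=np.radians(10.4);R=np.array([[np.cos(a),-np.sin(a)],[np.sin(a),np.cos(a)]]);c=np.array([.630,-.083])
f=lambda p:((p[0]+.5)/9-.5+250,(p[1]+.5)/9-.5+165)
for dz in(-.002,0,.002,.004):
  for n,pts,z in(("foot",[(352,472),(557,380)],.1076),("top",[(352,352),(565,258)],.1416)):
    W=s.plane([f(p) for p in pts],z+dz)[:,:2]; print(dz,n,((W-c)@R*1e3).round(1).tolist())
# finger check: near finger tip bottom edge
print("finger tip near", ((s.plane([f((150,330)),f((213,365))],.1222)[:,:2]-c)@R*1e3).round(1).tolist())
```

```text
-0.002 foot [[-25.6, -71.9], [35.0, -73.2]]
-0.002 top [[-28.6, -74.9], [33.7, -75.5]]
0 foot [[-27.5, -74.2], [32.8, -75.4]]
0 top [[-30.7, -77.3], [31.4, -77.8]]
0.002 foot [[-29.5, -76.4], [30.6, -77.7]]
0.002 top [[-32.7, -79.7], [29.0, -80.2]]
0.004 foot [[-31.5, -78.7], [28.4, -79.9]]
0.004 top [[-34.8, -82.1], [26.7, -82.6]]
finger tip near [[-39.4, -17.8], [-37.8, -38.4]]
```

carry_out --plan '[{"dx": -0.08, "dy": 0, "dz": 0.6, "rx": 0, "ry": 0, "rz": 0, "fingers": 1}, {"dx": 0, "dy": 0, "dz": 0.8, "rx": 0, "ry": 0, "rz": 0, "fingers": 1}, {"dx": 0, "dy": 0, "dz": 0.8, "rx": 0, "ry": 0, "rz": 0, "fingers": 1}, {"dx": 0, "dy": 0, "dz": 0.7, "rx": 0, "ry": 0, "rz": 0, "fingers": 1}, {"dx": 0, "dy": 0, "dz": 0, "rx": 0, "ry": 0, "rz": 0, "fingers": 1}]'

```text
time_s: 9.52
tool_pos: [0.6336, -0.1106, 0.0324]
tool_rot: [-179.8, -0.1, 100.4]
force: [-0.6, 0.2, -0.2]
grip_width: 0.066
```

```bash
python3 go.py .6345 -.1106 .0216 100.4;  python3 - <<'E'
from cell import imaging
import cv2
for n in("side",):
    im=imaging.read_camera(n)["color"][:,:,::-1]
    cv2.imwrite(f"pics/{n}4raw.png",im)
    cv2.imwrite(f"pics/{n}4.png",cv2.resize(im[175:280,225:330],None,fx=7,fy=7,interpolation=cv2.INTER_CUBIC))
E
```

```text
t 9.53 pos [ 0.6336 -0.1106  0.0324] rot [-1.7977e+02 -6.0000e-02  1.0036e+02] grip 0.066 F [-0.55  0.21 -0.19]
turn first (units of 10deg) [-0.023 -0.006 -0.004]  total shift AFTER turn (units .03m) [-0.004  0.029  0.36 ]  BEFORE turn [-0.004  0.031  0.36 ]
```

View pics/side4.png

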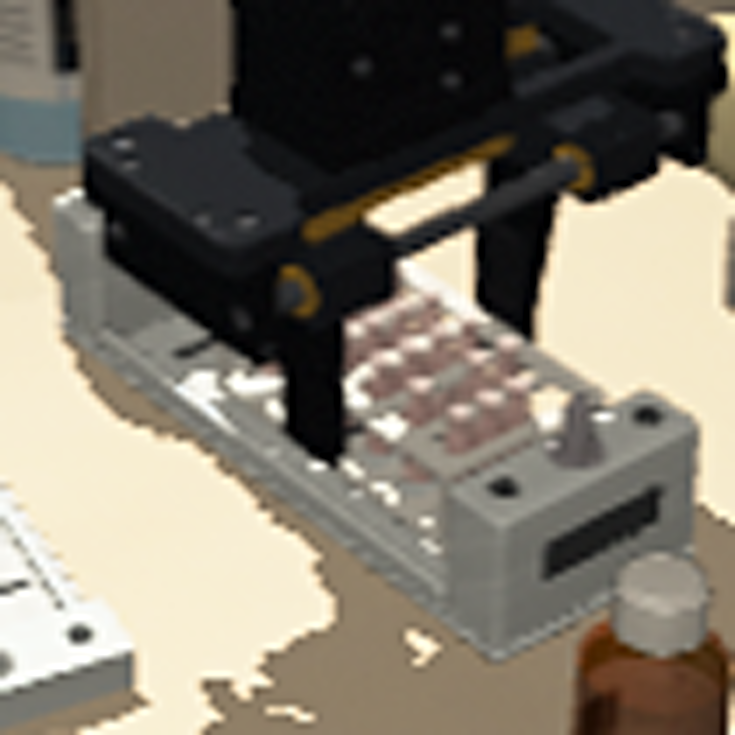

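The rack hangs just above the bay, clear of the near block at (470,500). I lower it gently.

carry_out --plan '[{"dx": 0, "dy": 0.03, "dz": 0.13, "rx": 0, "ry": 0, "rz": 0, "fingers": 1}, {"dx": 0, "dy": 0, "dz": 0.12, "rx": 0, "ry": 0, "rz": 0, "fingers": 1}, {"dx": 0, "dy": 0, "dz": 0.1, "rx": 0, "ry": 0, "rz": 0, "fingers": 1}, {"dx": 0, "dy": 0, "dz": 0, "rx": 0, "ry": 0, "rz": 0, "fingers": 1}, {"dx": 0, "dy": 0, "dz": 0, "rx": 0, "ry": 0, "rz": 0, "fingers": 1}]'

```text
time_s: 10.2
tool_pos: [0.6364, -0.1108, 0.0244]
tool_rot: [180.0, 0.0, 100.4]
force: [-0.4, 0.3, -1.5]
grip_width: 0.066
```

```bash
python3 go.py .6345 -.1106 .0206 100.4;  python3 - <<'E'
from cell import imaging
import cv2
for n in("side",):
    im=imaging.read_camera(n)["color"][:,:,::-1]
    cv2.imwrite(f"pics/{n}5raw.png",im)
    cv2.imwrite(f"pics/{n}5.png",cv2.resize(im[175:280,225:330],None,fx=7,fy=7,interpolation=cv2.INTER_CUBIC))
E
```

```text
t 10.2 pos [ 0.6364 -0.1108  0.0244] rot [179.98   0.   100.37] grip 0.066 F [-0.42  0.32 -1.5 ]
turn first (units of 10deg) [ 0.002  0.    -0.003]  total shift AFTER turn (units .03m) [ 0.017 -0.06   0.126]  BEFORE turn [ 0.017 -0.061  0.126]
```

View pics/side5.png

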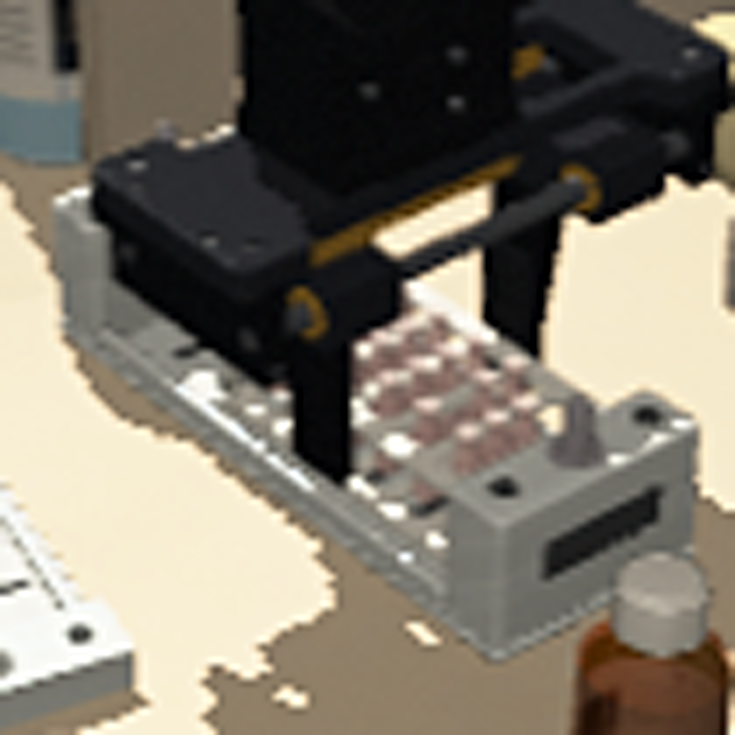

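carry_out --plan '[{"dx": 0, "dy": -0.05, "dz": 0.05, "rx": 0, "ry": 0, "rz": 0, "fingers": 1}, {"dx": 0, "dy": 0, "dz": 0.05, "rx": 0, "ry": 0, "rz": 0, "fingers": 1}, {"dx": 0, "dy": 0, "dz": 0.04, "rx": 0, "ry": 0, "rz": 0, "fingers": 1}, {"dx": 0, "dy": 0, "dz": 0, "rx": 0, "ry": 0, "rz": 0, "fingers": 1}, {"dx": 0, "dy": 0, "dz": 0, "rx": 0, "ry": 0, "rz": 0, "fingers": 1}]'

```text
time_s: 10.88
tool_pos: [0.6348, -0.111, 0.0207]
tool_rot: [180.0, -0.0, 100.4]
force: [-2.6, 1.0, 5.2]
grip_width: 0.066
```

```bash
python3 go.py .6345 -.1106 .0206 100.4
```

```text
t 10.88 pos [ 0.6348 -0.111   0.0207] rot [ 1.7999e+02 -2.0000e-02  1.0037e+02] grip 0.066 F [-2.56  0.96  5.15]
turn first (units of 10deg) [ 0.001 -0.002 -0.003]  total shift AFTER turn (units .03m) [ 0.017 -0.008  0.004]  BEFORE turn [ 0.017 -0.008  0.004]
```

The rack touches down at the expected height. I release it and lift away.

carry_out --plan '[{"dx": 0, "dy": 0, "dz": 0, "rx": 0, "ry": 0, "rz": 0, "fingers": -1}, {"dx": 0, "dy": 0, "dz": 0, "rx": 0, "ry": 0, "rz": 0, "fingers": -1}, {"dx": 0, "dy": 0, "dz": 0, "rx": 0, "ry": 0, "rz": 0, "fingers": -1}, {"dx": 0, "dy": 0, "dz": -0.4, "rx": 0, "ry": 0, "rz": 0, "fingers": -1}, {"dx": 0, "dy": 0, "dz": -0.9, "rx": 0, "ry": 0, "rz": 0, "fingers": -1}, {"dx": 0, "dy": 0, "dz": -0.9, "rx": 0, "ry": 0, "rz": 0, "fingers": -1}, {"dx": 0, "dy": 0, "dz": -0.9, "rx": 0, "ry": 0, "rz": 0, "fingers": -1}, {"dx": 0, "dy": 0, "dz": -0.9, "rx": 0, "ry": 0, "rz": 0, "fingers": -1}, {"dx": 0, "dy": 0, "dz": 0, "rx": 0, "ry": 0, "rz": 0, "fingers": -1}]'

```text
time_s: 12.0
tool_pos: [0.6367, -0.1116, 0.1435]
tool_rot: [179.7, 0.1, 100.4]
force: [0.4, -0.1, 0.4]
grip_width: 0.0869
```

```bash
python3 go.py .465 -.2425 .14 152.5;  python3 - <<'E'
from cell import imaging
import cv2
for n in("side",):
    im=imaging.read_camera(n)["color"][:,:,::-1]
    cv2.imwrite(f"pics/{n}6raw.png",im)
    cv2.imwrite(f"pics/{n}6.png",cv2.resize(im[175:280,225:330],None,fx=7,fy=7,interpolation=cv2.INTER_CUBIC))
E
```

```text
t 12.0 pos [ 0.6367 -0.1116  0.1435] rot [1.7967e+02 7.0000e-02 1.0036e+02] grip 0.0869 F [ 0.37 -0.05  0.44]
turn first (units of 10deg) [ 0.027  0.022 -5.214]  total shift AFTER turn (units .03m) [ 3.062 -6.514  0.115]  BEFORE turn [-3.264 -6.415  0.083]
```

View pics/side6.png

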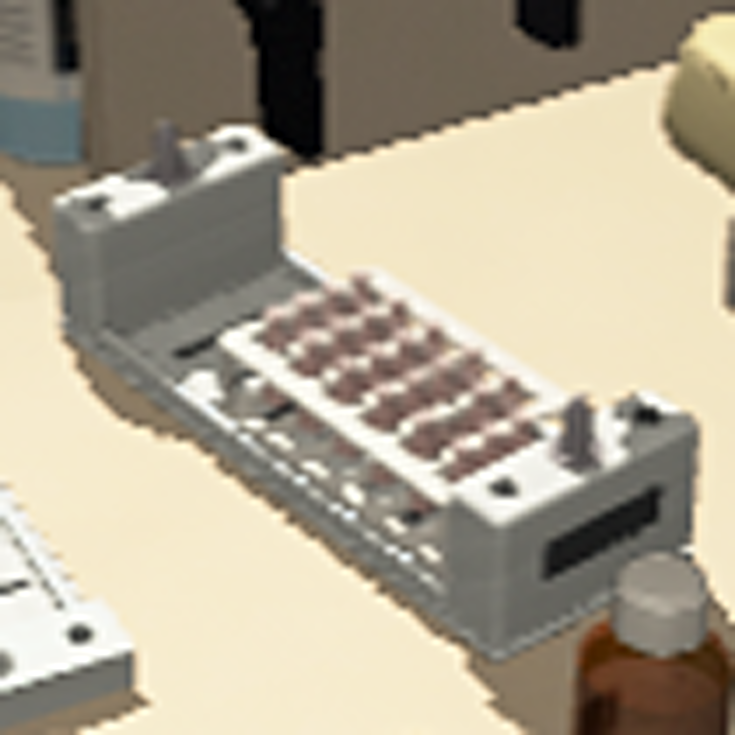

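Run:
```python
from h import *
s=Cam("side")
a=np.radians(10.4);R=np.array([[np.cos(a),-np.sin(a)],[np.sin(a),np.cos(a)]]);c=np.array([.630,-.083])
f=lambda p:((p[0]+.5)/7-.5+225,(p[1]+.5)/7-.5+175)
print("rack +y top", ((s.plane([f((218,335)),f((362,270))],.040)[:,:2]-c)@R*1e3).round(1).tolist())
print("block tops inner/outer", ((s.plane([f((90,228)),f((285,150)),f((55,205)),f((495,525)),f((695,425)),f((98,205)),f((235,146)),f((503,488)),f((646,414))],.054)[:,:2]-c)@R*1e3).round(1).tolist())
```

```text
rack +y top [[-31.1, 32.0], [27.4, 31.8]]
block tops inner/outer [[-38.0, 90.6], [40.6, 88.3], [-38.7, 109.4], [-40.4, -110.0], [36.6, -111.5], [-27.9, 100.4], [29.3, 101.2], [-27.2, -98.5], [29.4, -98.2]]
```

carry_out --plan '[{"dx": -0.3, "dy": -0.6, "dz": 0, "rx": 0, "ry": 0, "rz": 0, "fingers": -1}, {"dx": -0.5, "dy": -0.95, "dz": 0, "rx": 0, "ry": 0, "rz": 0, "fingers": -1}, {"dx": -0.5, "dy": -0.95, "dz": 0, "rx": 0, "ry": 0, "rz": 0, "fingers": -1}, {"dx": -0.5, "dy": -0.95, "dz": 0, "rx": 0, "ry": 0, "rz": 0, "fingers": -1}, {"dx": -0.5, "dy": -0.95, "dz": 0, "rx": 0, "ry": 0, "rz": 0, "fingers": -1}, {"dx": -0.5, "dy": -0.95, "dz": 0, "rx": 0, "ry": 0, "rz": 0, "fingers": -1}, {"dx": 0, "dy": 0, "dz": 0, "rx": 0, "ry": 0, "rz": -0.9, "fingers": -1}, {"dx": 0, "dy": 0, "dz": 0, "rx": 0, "ry": 0, "rz": -0.9, "fingers": -1}, {"dx": 0, "dy": 0, "dz": 0, "rx": 0, "ry": 0, "rz": -0.9, "fingers": -1}, {"dx": 0, "dy": 0, "dz": 0, "rx": 0, "ry": 0, "rz": -0.9, "fingers": -1}, {"dx": 0, "dy": 0, "dz": 0, "rx": 0, "ry": 0, "rz": -0.9, "fingers": -1}, {"dx": 0, "dy": 0, "dz": 0, "rx": 0, "ry": 0, "rz": -0.71, "fingers": -1}]'

```text
time_s: 13.55
tool_pos: [0.4898, -0.223, 0.1387]
tool_rot: [-180.0, -0.2, 152.7]
force: [-0.5, 1.1, -0.6]
grip_width: 0.0873
```

```bash
python3 go.py .465 -.2425 .06 152.5
```

```text
t 13.55 pos [ 0.4898 -0.223   0.1387] rot [-1.7996e+02 -1.5000e-01  1.5265e+02] grip 0.0873 F [-0.51  1.05 -0.59]
turn first (units of 10deg) [-0.004 -0.015  0.015]  total shift AFTER turn (units .03m) [ 0.432 -0.957  2.624]  BEFORE turn [ 0.428 -0.954  2.625]
```

carry_out --plan '[{"dx": 0.43, "dy": -0.95, "dz": 0, "rx": 0, "ry": 0, "rz": 0, "fingers": -1}, {"dx": 0, "dy": 0, "dz": 0.8, "rx": 0, "ry": 0, "rz": 0, "fingers": -1}, {"dx": 0, "dy": 0, "dz": 0.9, "rx": 0, "ry": 0, "rz": 0, "fingers": -1}, {"dx": 0, "dy": 0, "dz": 0.6, "rx": 0, "ry": 0, "rz": 0, "fingers": -1}, {"dx": 0, "dy": 0, "dz": 0, "rx": 0, "ry": 0, "rz": 0, "fingers": -1}]'

```text
time_s: 14.18
tool_pos: [0.4653, -0.2415, 0.0693]
tool_rot: [-179.9, -0.2, 152.4]
force: [-0.5, -0.6, -0.3]
grip_width: 0.0872
```

```bash
python3 go.py .465 -.2425 .012 152.5;  python3 - <<'E'
from cell import imaging
import cv2
for n in("side",):
    im=imaging.read_camera(n)["color"][:,:,::-1]
    cv2.imwrite(f"pics/{n}7raw.png",im)
    cv2.imwrite(f"pics/{n}7.png",cv2.resize(im[220:340,180:310],None,fx=5,fy=5,interpolation=cv2.INTER_CUBIC))
E
```

```text
t 14.18 pos [ 0.4653 -0.2415  0.0693] rot [-179.94   -0.23  152.43] grip 0.0872 F [-0.47 -0.59 -0.26]
turn first (units of 10deg) [-0.006 -0.023 -0.007]  total shift AFTER turn (units .03m) [-0.005 -0.033  1.911]  BEFORE turn [-0.012 -0.032  1.911]
```

View pics/side7.png

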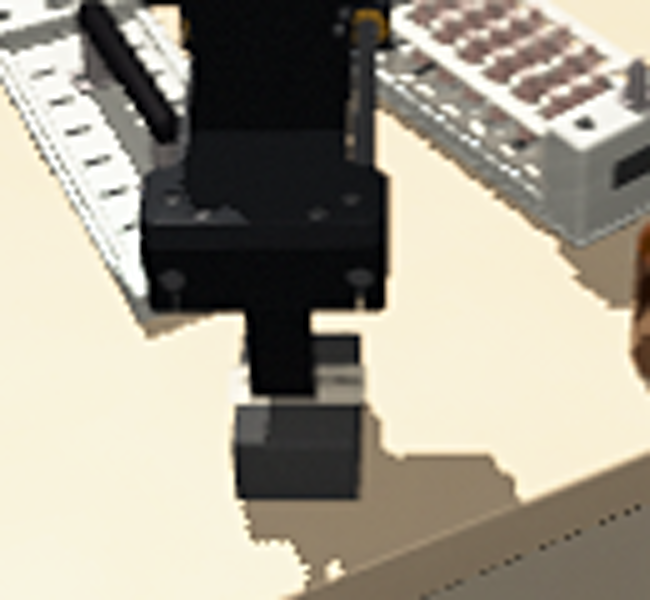

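Run:
```python
from h import *
s=Cam("side")
a=np.radians(62.4);u=np.array([np.cos(a),np.sin(a)]);v=np.array([u[1],-u[0]])
tcp=np.array([.4653,-.2415])
f=lambda p:((p-[180,220]+.5)*5-.5).round(0).tolist()
P=[[*(tcp-u*k+v*w),.0693] for k in(.0435,.0585) for w in(-.0095,.0095)]
print(f(s.proj(P)))
# box: top edge near at -u side, corners
inv=lambda p:((p[0]+.5)/5-.5+180,(p[1]+.5)/5-.5+220)
W=s.plane([inv((236,408)),inv((360,408)),inv((360,335))],.03)[:,:2]; print(((W-tcp)@np.c_[u,v]*1e3).round(1).tolist())
W=s.plane([inv((236,498)),inv((360,498))],.0)[:,:2]; print(((W-tcp)@np.c_[u,v]*1e3).round(1).tolist())
```

```text
[[258.0, 386.0], [314.0, 386.0], [256.0, 417.0], [312.0, 417.0]]
[[-12.9, -21.4], [-13.6, 23.5], [25.4, 22.7]]
[[-28.3, -22.3], [-28.9, 22.8]]
```

The box is centred within 1 mm between the fingers. I descend and grip.

carry_out --plan '[{"dx": 0, "dy": 0, "dz": 0.6, "rx": 0, "ry": 0, "rz": 0, "fingers": -1}, {"dx": 0, "dy": 0, "dz": 0.7, "rx": 0, "ry": 0, "rz": 0, "fingers": -1}, {"dx": 0, "dy": 0, "dz": 0.58, "rx": 0, "ry": 0, "rz": 0, "fingers": -1}, {"dx": 0, "dy": 0, "dz": 0, "rx": 0, "ry": 0, "rz": 0, "fingers": -1}, {"dx": 0, "dy": 0, "dz": 0, "rx": 0, "ry": 0, "rz": 0, "fingers": 1}, {"dx": 0, "dy": 0, "dz": 0, "rx": 0, "ry": 0, "rz": 0, "fingers": 1}, {"dx": 0, "dy": 0, "dz": 0, "rx": 0, "ry": 0, "rz": 0, "fingers": 1}, {"dx": 0, "dy": 0, "dz": 0, "rx": 0, "ry": 0, "rz": 0, "fingers": 1}, {"dx": 0, "dy": 0, "dz": 0, "rx": 0, "ry": 0, "rz": 0, "fingers": 1}]' --force 20

```text
time_s: 15.35
tool_pos: [0.4678, -0.2421, 0.0151]
tool_rot: [180.0, 0.1, 152.5]
force: [-0.4, 0.1, 2.9]
grip_width: 0.0599
```

```bash
python3 go.py .465 -.2425 .14 100.4
```

```text
t 15.35 pos [ 0.4678 -0.2421  0.0151] rot [1.7999e+02 5.0000e-02 1.5247e+02] grip 0.0599 F [-0.43  0.07  2.9 ]
turn first (units of 10deg) [3.000e-03 4.000e-03 5.207e+00]  total shift AFTER turn (units .03m) [ 3.000e-03 -9.400e-02 -4.162e+00]  BEFORE turn [ 0.073 -0.055 -4.162]
```

carry_out --plan '[{"dx": 0, "dy": 0, "dz": -0.3, "rx": 0, "ry": 0, "rz": 0, "fingers": 1}, {"dx": 0, "dy": 0, "dz": -0.7, "rx": 0, "ry": 0, "rz": 0, "fingers": 1}, {"dx": 0, "dy": 0, "dz": -0.9, "rx": 0, "ry": 0, "rz": 0, "fingers": 1}, {"dx": 0, "dy": 0, "dz": -0.9, "rx": 0, "ry": 0, "rz": 0, "fingers": 1}, {"dx": 0, "dy": 0, "dz": -0.9, "rx": 0, "ry": 0, "rz": 0, "fingers": 1}, {"dx": 0, "dy": 0, "dz": -0.6, "rx": 0, "ry": 0, "rz": 0, "fingers": 1}, {"dx": 0, "dy": 0, "dz": 0, "rx": 0, "ry": 0, "rz": 0.8, "fingers": 1}, {"dx": 0, "dy": 0, "dz": 0, "rx": 0, "ry": 0, "rz": 0.9, "fingers": 1}, {"dx": 0, "dy": 0, "dz": 0, "rx": 0, "ry": 0, "rz": 0.9, "fingers": 1}, {"dx": 0, "dy": 0, "dz": 0, "rx": 0, "ry": 0, "rz": 0.9, "fingers": 1}, {"dx": 0, "dy": 0, "dz": 0, "rx": 0, "ry": 0, "rz": 0.9, "fingers": 1}, {"dx": 0, "dy": 0, "dz": 0, "rx": 0, "ry": 0, "rz": 0.8, "fingers": 1}]'

```text
time_s: 16.85
tool_pos: [0.467, -0.2416, 0.1435]
tool_rot: [-180.0, -0.0, 100.2]
force: [0.3, -0.2, -1.2]
grip_width: 0.0599
```

```bash
python3 go.py .6196 -.0264 .13 100.4
```

```text
t 16.85 pos [ 0.467  -0.2416  0.1435] rot [-1.7996e+02 -3.0000e-02  1.0020e+02] grip 0.0599 F [ 0.32 -0.22 -1.19]
turn first (units of 10deg) [-0.004 -0.003 -0.02 ]  total shift AFTER turn (units .03m) [6.138 6.296 0.449]  BEFORE turn [6.16  6.275 0.448]
```

carry_out --plan '[{"dx": 0.5, "dy": 0.5, "dz": 0, "rx": 0, "ry": 0, "rz": 0, "fingers": 1}, {"dx": 0.8, "dy": 0.8, "dz": 0, "rx": 0, "ry": 0, "rz": 0, "fingers": 1}, {"dx": 0.8, "dy": 0.8, "dz": 0, "rx": 0, "ry": 0, "rz": 0, "fingers": 1}, {"dx": 0.8, "dy": 0.8, "dz": 0, "rx": 0, "ry": 0, "rz": 0, "fingers": 1}, {"dx": 0.8, "dy": 0.8, "dz": 0, "rx": 0, "ry": 0, "rz": 0, "fingers": 1}, {"dx": 0.8, "dy": 0.8, "dz": 0, "rx": 0, "ry": 0, "rz": 0, "fingers": 1}, {"dx": 0.8, "dy": 0.8, "dz": 0, "rx": 0, "ry": 0, "rz": 0, "fingers": 1}, {"dx": 0.5, "dy": 0.6, "dz": 0.2, "rx": 0, "ry": 0, "rz": 0, "fingers": 1}, {"dx": 0.35, "dy": 0.38, "dz": 0.5, "rx": 0, "ry": 0, "rz": 0, "fingers": 1}, {"dx": 0, "dy": 0, "dz": 0.6, "rx": 0, "ry": 0, "rz": -0.02, "fingers": 1}, {"dx": 0, "dy": 0, "dz": 0, "rx": 0, "ry": 0, "rz": 0, "fingers": 1}]'

```text
time_s: 18.23
tool_pos: [0.6167, -0.0276, 0.1019]
tool_rot: [-179.7, 0.0, 100.6]
force: [-0.1, -0.0, -1.8]
grip_width: 0.0596
```

```bash
python3 go.py .6196 -.0264 .0211 100.4;  python3 - <<'E'
from cell import imaging
import cv2
for n in("side",):
    im=imaging.read_camera(n)["color"][:,:,::-1]
    cv2.imwrite(f"pics/{n}8raw.png",im)
    cv2.imwrite(f"pics/{n}8.png",cv2.resize(im[165:280,205:330],None,fx=5.5,fy=5.5,interpolation=cv2.INTER_CUBIC))
E
```

```text
t 18.23 pos [ 0.6167 -0.0276  0.1019] rot [-1.7969e+02  1.0000e-02  1.0058e+02] grip 0.0596 F [-0.07 -0.03 -1.81]
turn first (units of 10deg) [-0.031  0.001  0.018]  total shift AFTER turn (units .03m) [0.022 0.102 2.694]  BEFORE turn [0.022 0.117 2.693]
```

View pics/side8.png

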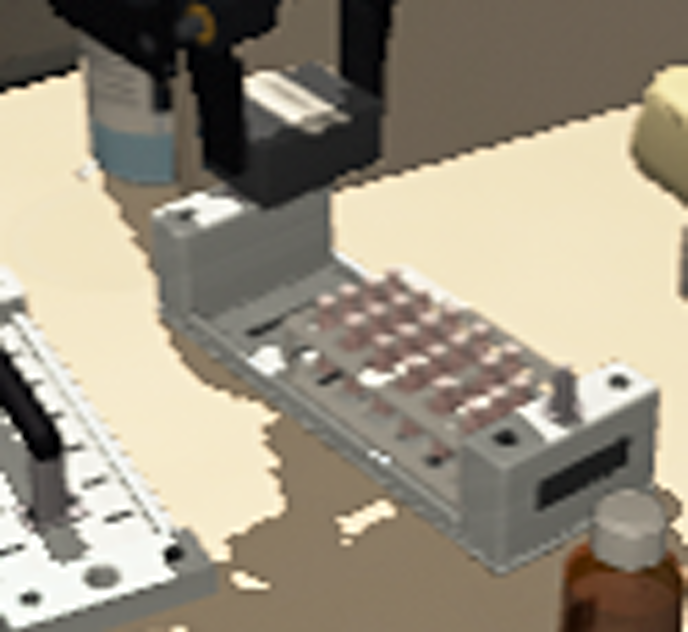

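Run:
```python
from h import *
s=Cam("side")
a=np.radians(10.4);R=np.array([[np.cos(a),-np.sin(a)],[np.sin(a),np.cos(a)]]);c=np.array([.630,-.083])
f=lambda p:((p[0]+.5)/5.5-.5+205,(p[1]+.5)/5.5-.5+165)
print("box near foot", ((s.plane([f((263,206)),f((379,158))],.0868)[:,:2]-c)@R*1e3).round(1).tolist())
print("box near top", ((s.plane([f((248,145)),f((380,100))],.1168)[:,:2]-c)@R*1e3).round(1).tolist())
print("tcp",((np.array([.6167,-.0276])-c)@R*1e3).round(1))
```

```text
box near foot [[-29.6, 43.7], [28.7, 42.9]]
box near top [[-35.4, 44.1], [26.0, 38.5]]
tcp [-3.1 56.9]
```

Run:
```python
from h import *
s=Cam("side")
im=cv2.imread("pics/side8raw.png")
cv2.imwrite("pics/side8z.png",cv2.resize(im[160:210,230:290],None,fx=11,fy=11,interpolation=cv2.INTER_CUBIC))
a=np.radians(10.4);u=np.array([np.cos(a),np.sin(a)]);v=np.array([-u[1],u[0]])
tcp=np.array([.6167,-.0276])
f=lambda p:((p-[230,160]+.5)*11-.5).round(0).tolist()
print("finger near tip (inner,outer)x(-y,+y)",f(s.proj([[*(tcp-u*k+v*w),.1019] for k in(.030,.045) for w in(-.0095,.0095)])))
bc=tcp+v*.0022
print("box foot",f(s.proj([[*(bc+u*k+v*w),.0868] for k in(-.03,.03) for w in(-.022,-.025)])))
print("box top",f(s.proj([[*(bc+u*k+v*w),.1168] for k in(-.03,.03) for w in(-.022,-.025)])))
```

```text
finger near tip (inner,outer)x(-y,+y) [[224.0, 400.0], [166.0, 362.0], [162.0, 426.0], [105.0, 387.0]]
box foot [[258.0, 487.0], [267.0, 493.0], [495.0, 386.0], [504.0, 392.0]]
box top [[253.0, 356.0], [262.0, 362.0], [494.0, 257.0], [503.0, 262.0]]
```

View pics/side8z.png

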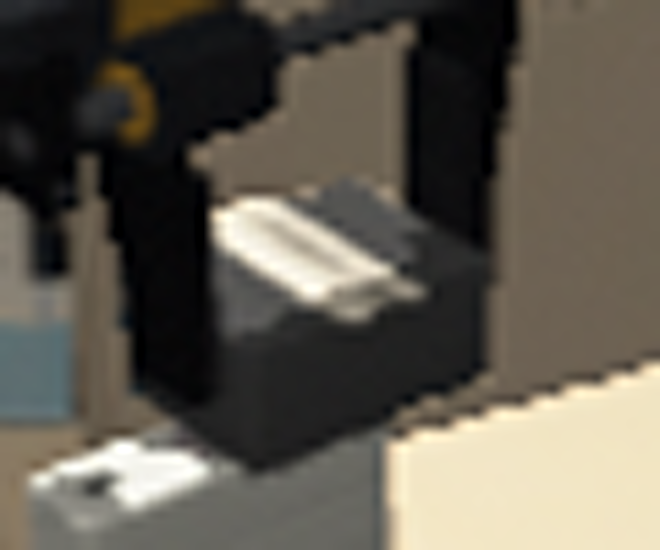

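carry_out --plan '[{"dx": -0.08, "dy": 0.1, "dz": 0.4, "rx": 0, "ry": 0, "rz": 0.02, "fingers": 1}, {"dx": 0, "dy": 0, "dz": 0.6, "rx": 0, "ry": 0, "rz": 0, "fingers": 1}, {"dx": 0, "dy": 0, "dz": 0.3, "rx": 0, "ry": 0, "rz": 0, "fingers": 1}, {"dx": 0, "dy": 0, "dz": 0, "rx": 0, "ry": 0, "rz": 0, "fingers": 1}]'

```text
time_s: 18.77
tool_pos: [0.6216, -0.028, 0.0643]
tool_rot: [-179.9, -0.0, 100.5]
force: [0.3, -0.7, -1.1]
grip_width: 0.0597
```

```bash
python3 go.py .6202 -.0295 .0211 100.4;  python3 - <<'E'
from cell import imaging
import cv2
for n in("side",):
    im=imaging.read_camera(n)["color"][:,:,::-1]
    cv2.imwrite(f"pics/{n}9raw.png",im)
    cv2.imwrite(f"pics/{n}9.png",cv2.resize(im[165:265,215:315],None,fx=7,fy=7,interpolation=cv2.INTER_CUBIC))
E
```

```text
t 18.77 pos [ 0.6216 -0.028   0.0643] rot [-1.7987e+02 -1.0000e-02  1.0047e+02] grip 0.0597 F [ 0.35 -0.67 -1.14]
turn first (units of 10deg) [-0.013 -0.001  0.007]  total shift AFTER turn (units .03m) [-0.042 -0.055  1.441]  BEFORE turn [-0.042 -0.052  1.442]
```

View pics/side9.png

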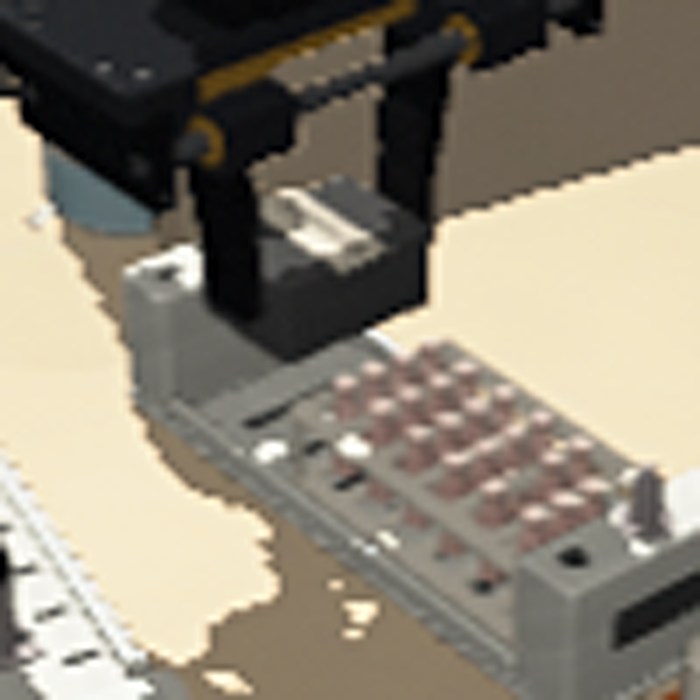

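Run:
```python
from h import *
s=Cam("side")
a=np.radians(10.4);R=np.array([[np.cos(a),-np.sin(a)],[np.sin(a),np.cos(a)]]);c=np.array([.630,-.083])
f=lambda p:((p[0]+.5)/7-.5+215,(p[1]+.5)/7-.5+165)
print("box near foot", ((s.plane([f((290,360)),f((425,300))],.0492)[:,:2]-c)@R*1e3).round(1).tolist())
```

```text
box near foot [[-23.3, 40.8], [31.8, 40.7]]
```

carry_out --plan '[{"dx": -0.08, "dy": -0.06, "dz": 0.3, "rx": 0, "ry": 0, "rz": 0, "fingers": 1}, {"dx": 0, "dy": 0, "dz": 0.5, "rx": 0, "ry": 0, "rz": 0, "fingers": 1}, {"dx": 0, "dy": 0, "dz": 0.25, "rx": 0, "ry": 0, "rz": 0, "fingers": 1}, {"dx": 0, "dy": 0, "dz": 0.15, "rx": 0, "ry": 0, "rz": 0, "fingers": 1}, {"dx": 0, "dy": 0, "dz": 0, "rx": 0, "ry": 0, "rz": 0, "fingers": 1}, {"dx": 0, "dy": 0, "dz": 0, "rx": 0, "ry": 0, "rz": 0, "fingers": 1}]'

```text
time_s: 19.58
tool_pos: [0.6216, -0.0306, 0.03]
tool_rot: [180.0, 0.0, 100.5]
force: [-0.6, 0.7, -0.0]
grip_width: 0.06
```

```bash
python3 go.py .6202 -.0295 .0211 100.4
```

```text
t 19.57 pos [ 0.6216 -0.0306  0.03  ] rot [179.96   0.   100.47] grip 0.06 F [-0.63  0.72 -0.01]
turn first (units of 10deg) [0.004 0.    0.007]  total shift AFTER turn (units .03m) [ 0.046 -0.039  0.297]  BEFORE turn [ 0.046 -0.039  0.297]
```

carry_out --plan '[{"dx": 0, "dy": 0, "dz": 0.12, "rx": 0, "ry": 0, "rz": 0, "fingers": 1}, {"dx": 0, "dy": 0, "dz": 0.12, "rx": 0, "ry": 0, "rz": 0, "fingers": 1}, {"dx": 0, "dy": 0, "dz": 0.08, "rx": 0, "ry": 0, "rz": 0, "fingers": 1}, {"dx": 0, "dy": 0, "dz": 0, "rx": 0, "ry": 0, "rz": 0, "fingers": 1}, {"dx": 0, "dy": 0, "dz": 0, "rx": 0, "ry": 0, "rz": 0, "fingers": 1}]'

```text
time_s: 20.2
tool_pos: [0.6212, -0.0306, 0.0212]
tool_rot: [-180.0, -0.0, 100.5]
force: [-4.2, -0.2, 7.4]
grip_width: 0.0599
```

```bash
python3 go.py .6202 -.0295 .0211 100.4;  python3 - <<'E'
from cell import imaging
import cv2
for n in("side",):
    im=imaging.read_camera(n)["color"][:,:,::-1]
    cv2.imwrite(f"pics/{n}10.png",cv2.resize(im[165:265,215:315],None,fx=7,fy=7,interpolation=cv2.INTER_CUBIC))
E
```

```text
t 20.2 pos [ 0.6212 -0.0306  0.0212] rot [-1.8000e+02 -4.0000e-02  1.0047e+02] grip 0.0599 F [-4.16 -0.21  7.39]
turn first (units of 10deg) [-0.    -0.004  0.007]  total shift AFTER turn (units .03m) [ 0.041 -0.027  0.002]  BEFORE turn [ 0.041 -0.027  0.002]
```

View pics/side10.png

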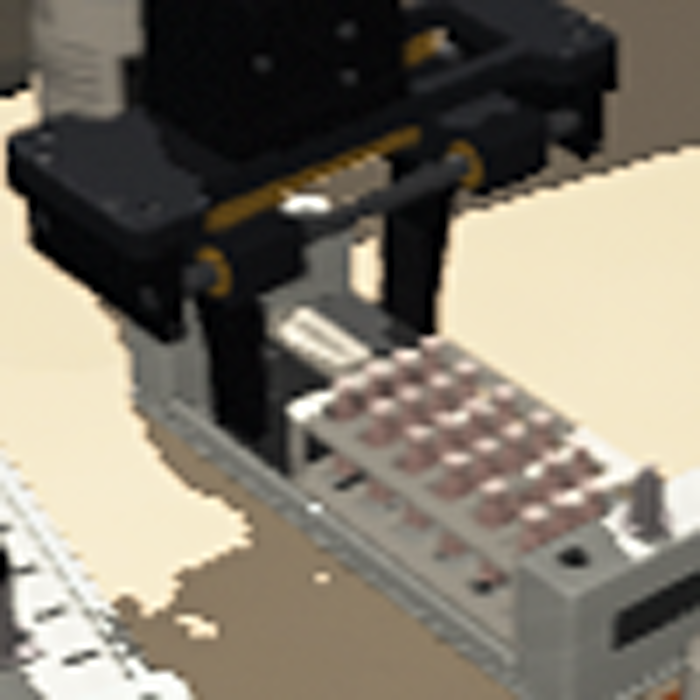

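The box is down at its expected height, next to the rack. I release it and lift clear.

carry_out --plan '[{"dx": 0, "dy": 0, "dz": 0, "rx": 0, "ry": 0, "rz": 0, "fingers": -1}, {"dx": 0, "dy": 0, "dz": 0, "rx": 0, "ry": 0, "rz": 0, "fingers": -1}, {"dx": 0, "dy": 0, "dz": 0, "rx": 0, "ry": 0, "rz": 0, "fingers": -1}, {"dx": 0, "dy": 0, "dz": -0.4, "rx": 0, "ry": 0, "rz": 0, "fingers": -1}, {"dx": 0, "dy": 0, "dz": -0.9, "rx": 0, "ry": 0, "rz": 0, "fingers": -1}, {"dx": 0, "dy": 0, "dz": -0.9, "rx": 0, "ry": 0, "rz": 0, "fingers": -1}, {"dx": 0, "dy": 0, "dz": -0.9, "rx": 0, "ry": 0, "rz": 0, "fingers": -1}, {"dx": 0, "dy": 0, "dz": -0.9, "rx": 0, "ry": 0, "rz": 0, "fingers": -1}, {"dx": 0, "dy": 0, "dz": 0, "rx": 0, "ry": 0, "rz": 0, "fingers": -1}]'

```text
time_s: 21.38
tool_pos: [0.6232, -0.031, 0.1434]
tool_rot: [179.7, 0.0, 100.5]
force: [-0.5, 0.6, 0.7]
grip_width: 0.0868
```

```bash
python3 go.py .4805 -.0405 .10 88.25;  python3 - <<'E'
from cell import imaging
import cv2
for n in("side",):
    im=imaging.read_camera(n)["color"][:,:,::-1]
    cv2.imwrite(f"pics/{n}11raw.png",im)
    cv2.imwrite(f"pics/{n}11.png",cv2.resize(im[185:325,140:350],None,fx=3.8,fy=3.8,interpolation=cv2.INTER_CUBIC))
E
```

```text
t 21.38 pos [ 0.6232 -0.031   0.1434] rot [1.7967e+02 3.0000e-02 1.0045e+02] grip 0.0868 F [-0.49  0.56  0.7 ]
turn first (units of 10deg) [ 3.30e-02 -1.00e-03  1.22e+00]  total shift AFTER turn (units .03m) [-0.462 -4.744  1.445]  BEFORE turn [ 0.552 -4.743  1.418]
```

View pics/side11.png

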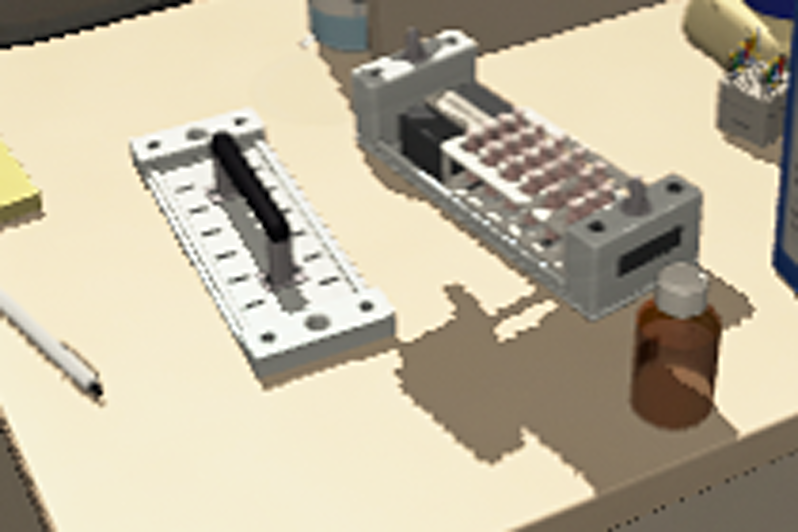

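Both loads stand in the bay: the box at about (425,130) and the rack at (540,180). The carrier's pins have not moved. Next is the cover.

carry_out --plan '[{"dx": 0, "dy": 0, "dz": 0, "rx": 0, "ry": 0, "rz": 0.6, "fingers": -1}, {"dx": 0, "dy": 0, "dz": 0, "rx": 0, "ry": 0, "rz": 0.62, "fingers": -1}, {"dx": -0.06, "dy": -0.7, "dz": 0, "rx": 0, "ry": 0, "rz": 0, "fingers": -1}, {"dx": -0.1, "dy": -0.9, "dz": 0, "rx": 0, "ry": 0, "rz": 0, "fingers": -1}, {"dx": -0.1, "dy": -0.9, "dz": 0, "rx": 0, "ry": 0, "rz": 0, "fingers": -1}, {"dx": -0.1, "dy": -0.9, "dz": 0, "rx": 0, "ry": 0, "rz": 0, "fingers": -1}, {"dx": -0.1, "dy": -0.9, "dz": 0, "rx": 0, "ry": 0, "rz": 0, "fingers": -1}, {"dx": 0, "dy": -0.44, "dz": 0.6, "rx": 0, "ry": 0, "rz": 0, "fingers": -1}, {"dx": 0, "dy": 0, "dz": 0.9, "rx": 0, "ry": 0, "rz": 0, "fingers": -1}, {"dx": 0, "dy": 0, "dz": 0.9, "rx": 0, "ry": 0, "rz": 0, "fingers": -1}, {"dx": 0, "dy": 0, "dz": 0, "rx": 0, "ry": 0, "rz": 0, "fingers": -1}]'

```text
time_s: 22.8
tool_pos: [0.476, -0.0403, 0.0657]
tool_rot: [-179.7, 0.1, 88.3]
force: [-0.4, 0.7, -0.3]
grip_width: 0.0872
```

```bash
python3 go.py .480 -.0405 .016 88.2
```

```text
t 22.8 pos [ 0.476  -0.0403  0.0657] rot [-1.7967e+02  7.0000e-02  8.8260e+01] grip 0.0872 F [-0.42  0.65 -0.25]
turn first (units of 10deg) [-0.033  0.007  0.006]  total shift AFTER turn (units .03m) [-0.002  0.134  1.656]  BEFORE turn [-1.000e-03  1.440e-01  1.656e+00]
```

carry_out --plan '[{"dx": 0, "dy": 0.05, "dz": 0.6, "rx": 0, "ry": 0, "rz": 0, "fingers": -1}, {"dx": 0, "dy": 0, "dz": 0.6, "rx": 0, "ry": 0, "rz": 0, "fingers": -1}, {"dx": 0, "dy": 0, "dz": 0.35, "rx": 0, "ry": 0, "rz": 0, "fingers": -1}, {"dx": 0, "dy": 0, "dz": 0, "rx": 0, "ry": 0, "rz": 0, "fingers": -1}, {"dx": 0, "dy": 0, "dz": 0, "rx": 0, "ry": 0, "rz": 0, "fingers": -1}, {"dx": 0, "dy": 0, "dz": 0, "rx": 0, "ry": 0, "rz": 0, "fingers": -1}]'

```text
time_s: 23.55
tool_pos: [0.4808, -0.0401, 0.0223]
tool_rot: [179.9, -0.0, 88.3]
force: [-0.7, -0.5, -0.6]
grip_width: 0.087
```

```bash
python3 go.py .480 -.0405 .016 88.2
```

```text
t 23.55 pos [ 0.4808 -0.0401  0.0223] rot [ 1.7992e+02 -2.0000e-02  8.8270e+01] grip 0.087 F [-0.68 -0.5  -0.64]
turn first (units of 10deg) [ 0.008 -0.002  0.007]  total shift AFTER turn (units .03m) [-0.013 -0.026  0.209]  BEFORE turn [-0.013 -0.026  0.209]
```

carry_out --plan '[{"dx": 0, "dy": 0, "dz": 0.2, "rx": 0, "ry": 0, "rz": 0, "fingers": -1}, {"dx": 0, "dy": 0, "dz": 0, "rx": 0, "ry": 0, "rz": 0, "fingers": -1}, {"dx": 0, "dy": 0, "dz": 0, "rx": 0, "ry": 0, "rz": 0, "fingers": 1}, {"dx": 0, "dy": 0, "dz": 0, "rx": 0, "ry": 0, "rz": 0, "fingers": 1}, {"dx": 0, "dy": 0, "dz": 0, "rx": 0, "ry": 0, "rz": 0, "fingers": 1}, {"dx": 0, "dy": 0, "dz": 0, "rx": 0, "ry": 0, "rz": 0, "fingers": 1}, {"dx": 0, "dy": 0, "dz": 0, "rx": 0, "ry": 0, "rz": 0, "fingers": 1}, {"dx": 0, "dy": 0, "dz": 0, "rx": 0, "ry": 0, "rz": 0, "fingers": 1}, {"dx": 0, "dy": 0, "dz": 0, "rx": 0, "ry": 0, "rz": 0, "fingers": 1}, {"dx": 0, "dy": 0, "dz": 0, "rx": 0, "ry": 0, "rz": 0, "fingers": 1}]' --force 45

```text
time_s: 24.8
tool_pos: [0.4802, -0.0402, 0.0156]
tool_rot: [180.0, -0.0, 88.3]
force: [-0.6, -0.2, 1.0]
grip_width: 0.0147
```

```bash
python3 go.py .480 -.0405 .016 88.2
python3 - <<'E'
from cell import imaging
import cv2
for n in("side",):
    im=imaging.read_camera(n)["color"][:,:,::-1]
    cv2.imwrite(f"pics/{n}12raw.png",im)
    cv2.imwrite(f"pics/{n}12.png",cv2.resize(im[185:325,140:350],None,fx=3.8,fy=3.8,interpolation=cv2.INTER_CUBIC))
E
```

```text
t 24.8 pos [ 0.4802 -0.0402  0.0156] rot [180.    -0.    88.27] grip 0.0147 F [-0.55 -0.23  0.96]
turn first (units of 10deg) [ 0.    -0.     0.007]  total shift AFTER turn (units .03m) [-0.011 -0.006 -0.015]  BEFORE turn [-0.011 -0.006 -0.015]
```

View pics/side12.png

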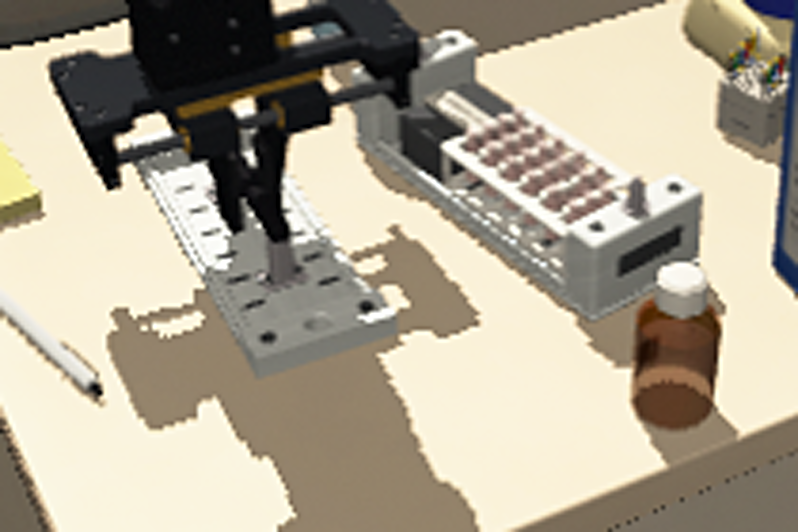

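carry_out --plan '[{"dx": 0, "dy": 0, "dz": -0.2, "rx": 0, "ry": 0, "rz": 0, "fingers": 1}, {"dx": 0, "dy": 0, "dz": -0.4, "rx": 0, "ry": 0, "rz": 0, "fingers": 1}, {"dx": 0, "dy": 0, "dz": -0.7, "rx": 0, "ry": 0, "rz": 0, "fingers": 1}, {"dx": 0, "dy": 0, "dz": -0.8, "rx": 0, "ry": 0, "rz": 0, "fingers": 1}, {"dx": 0, "dy": 0, "dz": -0.8, "rx": 0, "ry": 0, "rz": 0, "fingers": 1}, {"dx": 0, "dy": 0, "dz": -0.7, "rx": 0, "ry": 0, "rz": 0, "fingers": 1}, {"dx": 0, "dy": 0, "dz": -0.3, "rx": 0, "ry": 0, "rz": -0.4, "fingers": 1}, {"dx": 0, "dy": 0, "dz": 0, "rx": 0, "ry": 0, "rz": -0.5, "fingers": 1}, {"dx": 0, "dy": 0, "dz": 0, "rx": 0, "ry": 0, "rz": -0.31, "fingers": 1}, {"dx": 0, "dy": 0, "dz": 0, "rx": 0, "ry": 0, "rz": 0, "fingers": 1}]'

```text
time_s: 26.1
tool_pos: [0.48, -0.0403, 0.133]
tool_rot: [180.0, -0.0, 100.3]
force: [0.6, 0.2, -2.8]
grip_width: 0.0132
```

```bash
python3 go.py .630 -.083 .125 100.4
python3 - <<'E'
from cell import imaging
import cv2
for n in("side",):
    im=imaging.read_camera(n)["color"][:,:,::-1]
    cv2.imwrite(f"pics/{n}13raw.png",im)
    cv2.imwrite(f"pics/{n}13.png",cv2.resize(im[145:285,140:350],None,fx=3.8,fy=3.8,interpolation=cv2.INTER_CUBIC))
E
```

```text
t 26.1 pos [ 0.48   -0.0403  0.133 ] rot [ 1.7998e+02 -1.0000e-02  1.0032e+02] grip 0.0132 F [ 0.61  0.22 -2.79]
turn first (units of 10deg) [ 0.002 -0.001 -0.008]  total shift AFTER turn (units .03m) [-2.302  4.659  0.268]  BEFORE turn [-2.296  4.662  0.269]
```

View pics/side13.png

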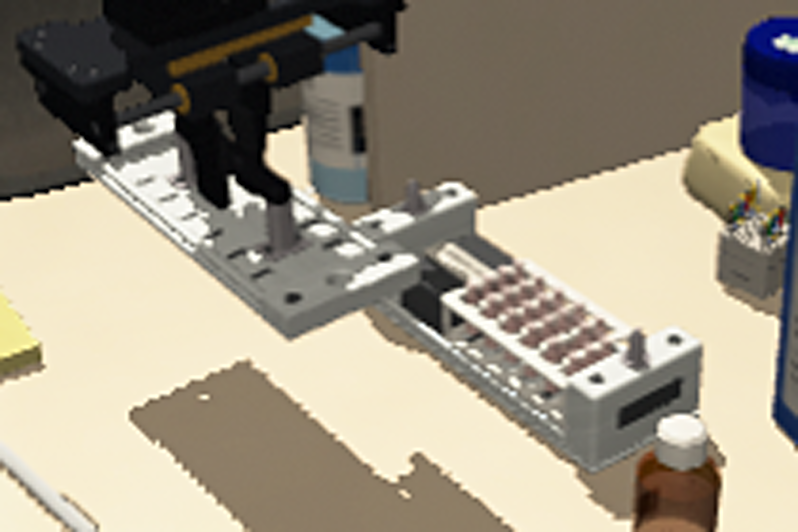

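carry_out --plan '[{"dx": -0.4, "dy": 0.1, "dz": 0, "rx": 0, "ry": 0, "rz": 0, "fingers": 1}, {"dx": -0.7, "dy": 0.3, "dz": 0, "rx": 0, "ry": 0, "rz": 0, "fingers": 1}, {"dx": -0.7, "dy": 0.5, "dz": 0, "rx": 0, "ry": 0, "rz": 0, "fingers": 1}, {"dx": -0.5, "dy": 0.7, "dz": 0, "rx": 0, "ry": 0, "rz": 0, "fingers": 1}, {"dx": 0, "dy": 0.8, "dz": 0, "rx": 0, "ry": 0, "rz": 0, "fingers": 1}, {"dx": 0, "dy": 0.8, "dz": 0, "rx": 0, "ry": 0, "rz": 0, "fingers": 1}, {"dx": 0, "dy": 0.8, "dz": 0, "rx": 0, "ry": 0, "rz": 0, "fingers": 1}, {"dx": 0, "dy": 0.5, "dz": 0.1, "rx": 0, "ry": 0, "rz": 0, "fingers": 1}, {"dx": 0, "dy": 0.16, "dz": 0.17, "rx": 0, "ry": 0, "rz": 0, "fingers": 1}, {"dx": 0, "dy": 0, "dz": 0, "rx": 0, "ry": 0, "rz": 0, "fingers": 1}, {"dx": 0, "dy": 0, "dz": 0, "rx": 0, "ry": 0, "rz": 0, "fingers": 1}, {"dx": 0, "dy": 0, "dz": 0, "rx": 0, "ry": 0, "rz": 0, "fingers": 1}]'

```text
time_s: 27.65
tool_pos: [0.6298, -0.0831, 0.1248]
tool_rot: [180.0, -0.0, 100.3]
force: [-0.3, -0.1, -3.3]
grip_width: 0.013
```

```bash
python3 go.py .630 -.083 .110 100.4
python3 - <<'E'
from cell import imaging
import cv2
for n,x,y,w,h in(("side",215,160,120,90),("top",210,150,120,75)):
    im=imaging.read_camera(n)["color"][:,:,::-1]
    cv2.imwrite(f"pics/{n}14raw.png",im)
    cv2.imwrite(f"pics/{n}14.png",cv2.resize(im[y:y+h,x:x+w],None,fx=6.5,fy=6.5,interpolation=cv2.INTER_CUBIC))
E
```

```text
t 27.65 pos [ 0.6298 -0.0831  0.1248] rot [ 1.7998e+02 -2.0000e-02  1.0034e+02] grip 0.013 F [-0.31 -0.1  -3.32]
turn first (units of 10deg) [ 0.002 -0.002 -0.006]  total shift AFTER turn (units .03m) [0.003 0.008 0.494]  BEFORE turn [0.003 0.008 0.494]
```

View pics/side14.png

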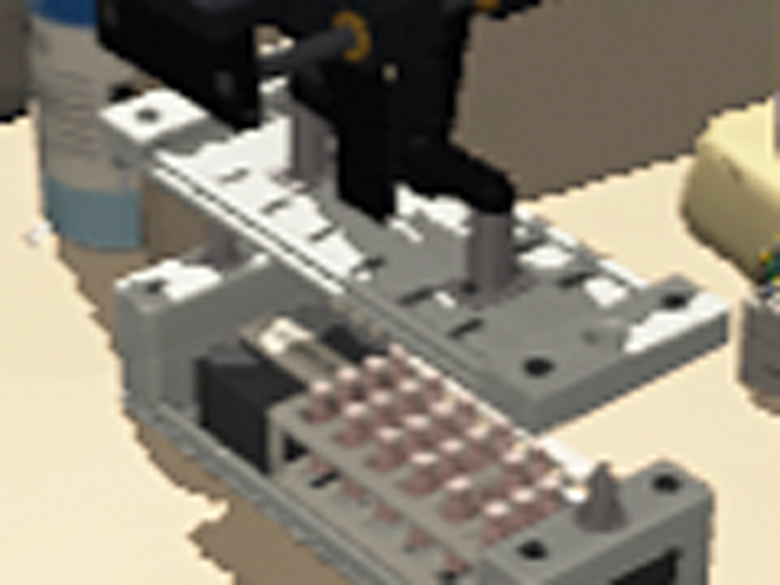

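View pics/top14.png

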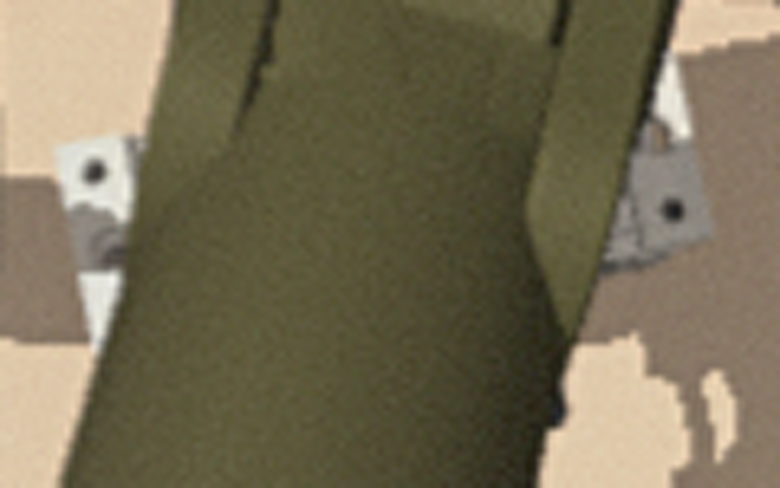

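```bash
cat > m2.py <<'E'
from h import *
s=Cam("side");t=Cam("top")
a=np.radians(10.4);R=np.array([[np.cos(a),-np.sin(a)],[np.sin(a),np.cos(a)]])
def ref(im,p):
    g=cv2.cvtColor(im,cv2.COLOR_BGR2GRAY).astype(float)
    for r in(2,2):
        x,y=map(int,np.round(p)); w=g[y-r:y+r+1,x-r:x+r+1]; k=np.clip(np.percentile(w,65)-w,0,None)
        Y,X=np.mgrid[y-r:y+r+1,x-r:x+r+1]; p=[(k*X).sum()/k.sum(),(k*Y).sum()/k.sum()]
    return p
S=cv2.imread("pics/side14raw.png");T=cv2.imread("pics/top14raw.png");T0=cv2.imread("pics/top0raw.png")
f=lambda p,o:((p[0]+.5)/6.5-.5+o[0],(p[1]+.5)/6.5-.5+o[1])
so=(215,160);to=(210,150)
zt=.1232
cs=s.plane([ref(S,f(p,so)) for p in((148,115),(537,366),(675,299))],zt)[:,:2]
ks=s.plane([ref(S,f(p,so)) for p in((155,286),(533,550),(667,484))],.054)[:,:2]
print("side cover",cs.round(4).tolist(),"carrier",ks.round(4).tolist())
print("side offset cover-carrier in carrier axes mm",((cs-ks)@R*1e3).round(1).tolist())
ct=t.plane([ref(T,f(p,to)) for p in((95,171),(673,208))],zt)[:,:2]
g=lambda p:((p[0]+.5)/7-.5+215,(p[1]+.5)/7-.5+155)
kt=t.plane([ref(T0,g(p)) for p in((80,172),(657,211))],.054)[:,:2]
print("top cover",ct.round(4).tolist(),"carrier",kt.round(4).tolist(),((ct-kt)@R*1e3).round(1).tolist())
for n,W in(("cs",cs[0]-cs[1]),("ks",ks[0]-ks[1]),("ct diag",ct[0]-ct[1]),("kt diag",kt[0]-kt[1])): print(n,np.linalg.norm(W).round(4),np.degrees(np.arctan2(W[1],W[0])).round(2))
E
python3 m2.py
```

```text
side cover [[0.585, 0.0116], [0.6205, -0.186], [0.6758, -0.1751]] carrier [[0.5828, 0.0101], [0.6215, -0.1848], [0.6764, -0.1752]]
side offset cover-carrier in carrier axes mm [[2.4, 1.1], [-1.2, -1.1], [-0.6, 0.2]]
top cover [[0.639, 0.0194], [0.62, -0.1871]] carrier [[0.6391, 0.0213], [0.6201, -0.186]] [[-0.4, -1.9], [-0.4, -1.0]]
cs 0.2008 100.19
ks 0.1987 101.24
ct diag 0.2073 84.72
kt diag 0.2082 84.78
```

Measured bolt offsets between cover and carrier are about 1 mm, and the yaw matches. I lower it to the pin tips.

carry_out --plan '[{"dx": 0.02, "dy": 0, "dz": 0.3, "rx": 0, "ry": 0, "rz": 0, "fingers": 1}, {"dx": 0, "dy": 0, "dz": 0.4, "rx": 0, "ry": 0, "rz": 0, "fingers": 1}, {"dx": 0, "dy": 0, "dz": 0.3, "rx": 0, "ry": 0, "rz": 0, "fingers": 1}, {"dx": 0, "dy": 0, "dz": 0.1, "rx": 0, "ry": 0, "rz": 0, "fingers": 1}, {"dx": 0, "dy": 0, "dz": 0, "rx": 0, "ry": 0, "rz": 0, "fingers": 1}, {"dx": 0, "dy": 0, "dz": 0, "rx": 0, "ry": 0, "rz": 0, "fingers": 1}]'

```text
time_s: 28.5
tool_pos: [0.6303, -0.0824, 0.0918]
tool_rot: [180.0, 0.0, 100.4]
force: [-0.2, -0.8, -4.0]
grip_width: 0.0132
```

```bash
python3 go.py .630 -.0825 .0696 100.4
python3 - <<'E'
from cell import imaging
import cv2
for n,x,y,w,h in(("side",215,160,120,90),):
    im=imaging.read_camera(n)["color"][:,:,::-1]
    cv2.imwrite(f"pics/{n}15raw.png",im)
    cv2.imwrite(f"pics/{n}15.png",cv2.resize(im[y:y+h,x:x+w],None,fx=6.5,fy=6.5,interpolation=cv2.INTER_CUBIC))
E
```

```text
t 28.5 pos [ 0.6303 -0.0824  0.0918] rot [1.7996e+02 1.0000e-02 1.0037e+02] grip 0.0132 F [-0.16 -0.75 -3.99]
turn first (units of 10deg) [ 0.004  0.001 -0.003]  total shift AFTER turn (units .03m) [-0.001 -0.011  0.741]  BEFORE turn [-0.001 -0.012  0.741]
```

View pics/side15.png

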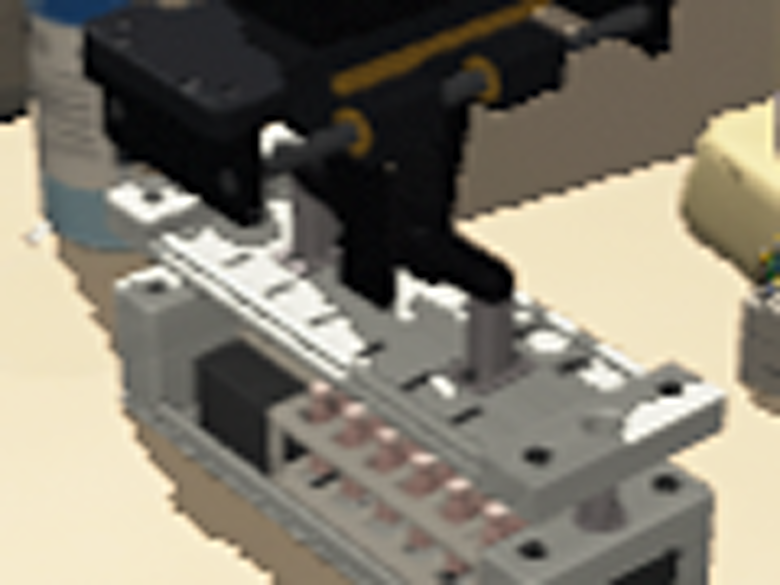

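carry_out --plan '[{"dx": 0, "dy": 0, "dz": 0.1, "rx": 0, "ry": 0, "rz": 0, "fingers": 1}, {"dx": 0, "dy": 0, "dz": 0.1, "rx": 0, "ry": 0, "rz": 0, "fingers": 1}, {"dx": 0, "dy": 0, "dz": 0.1, "rx": 0, "ry": 0, "rz": 0, "fingers": 1}, {"dx": 0, "dy": 0, "dz": 0, "rx": 0, "ry": 0, "rz": 0, "fingers": 1}, {"dx": 0, "dy": 0, "dz": 0, "rx": 0, "ry": 0, "rz": 0, "fingers": 1}]'

```text
time_s: 29.18
tool_pos: [0.63, -0.0823, 0.0825]
tool_rot: [180.0, -0.0, 100.4]
force: [-0.6, 0.0, -3.1]
grip_width: 0.0131
```

```bash
python3 go.py .630 -.0825 .0696 100.4
python3 - <<'E'
from cell import imaging
import cv2
for n,x,y,w,h in(("side",215,160,120,90),):
    im=imaging.read_camera(n)["color"][:,:,::-1]
    cv2.imwrite(f"pics/{n}16raw.png",im)
    cv2.imwrite(f"pics/{n}16.png",cv2.resize(im[y:y+h,x:x+w],None,fx=6.5,fy=6.5,interpolation=cv2.INTER_CUBIC))
E
```

```text
t 29.18 pos [ 0.63   -0.0823  0.0825] rot [180.    -0.   100.37] grip 0.0131 F [-0.64  0.03 -3.15]
turn first (units of 10deg) [ 0.    -0.    -0.003]  total shift AFTER turn (units .03m) [-0.006 -0.002  0.428]  BEFORE turn [-0.006 -0.002  0.428]
```

View pics/side16.png

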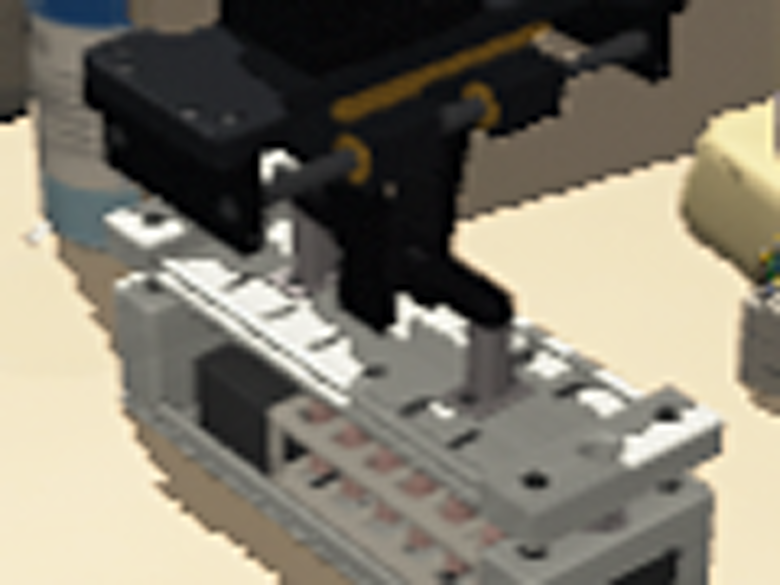

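Pins have entered the holes with no contact force. I continue down.

carry_out --plan '[{"dx": 0, "dy": 0, "dz": 0.12, "rx": 0, "ry": 0, "rz": 0, "fingers": 1}, {"dx": 0, "dy": 0, "dz": 0.12, "rx": 0, "ry": 0, "rz": 0, "fingers": 1}, {"dx": 0, "dy": 0, "dz": 0.1, "rx": 0, "ry": 0, "rz": 0, "fingers": 1}, {"dx": 0, "dy": 0, "dz": 0.08, "rx": 0, "ry": 0, "rz": 0, "fingers": 1}, {"dx": 0, "dy": 0, "dz": 0, "rx": 0, "ry": 0, "rz": 0, "fingers": 1}, {"dx": 0, "dy": 0, "dz": 0, "rx": 0, "ry": 0, "rz": 0, "fingers": 1}]'

```text
time_s: 29.98
tool_pos: [0.63, -0.0823, 0.0699]
tool_rot: [180.0, -0.0, 100.4]
force: [-0.0, -0.7, -2.6]
grip_width: 0.0132
```

```bash
python3 go.py .630 -.0825 .0696 100.4
```

```text
t 29.98 pos [ 0.63   -0.0823  0.0699] rot [179.99  -0.   100.37] grip 0.0132 F [-0.04 -0.65 -2.61]
turn first (units of 10deg) [ 0.001 -0.    -0.003]  total shift AFTER turn (units .03m) [-0.007 -0.002  0.008]  BEFORE turn [-0.007 -0.002  0.008]
```

carry_out --plan '[{"dx": 0, "dy": 0, "dz": 0.05, "rx": 0, "ry": 0, "rz": 0, "fingers": 1}, {"dx": 0, "dy": 0, "dz": 0.04, "rx": 0, "ry": 0, "rz": 0, "fingers": 1}, {"dx": 0, "dy": 0, "dz": 0, "rx": 0, "ry": 0, "rz": 0, "fingers": 1}, {"dx": 0, "dy": 0, "dz": 0, "rx": 0, "ry": 0, "rz": 0, "fingers": 1}]'

```text
time_s: 30.48
tool_pos: [0.6302, -0.0823, 0.0695]
tool_rot: [180.0, -0.1, 100.4]
force: [-4.8, 1.0, 10.4]
grip_width: 0.0132
```

```bash
python3 go.py .630 -.0825 .0696 100.4
python3 - <<'E'
from cell import imaging
import cv2
for n,x,y,w,h in(("side",215,160,120,110),):
    im=imaging.read_camera(n)["color"][:,:,::-1]
    cv2.imwrite(f"pics/{n}17raw.png",im)
    cv2.imwrite(f"pics/{n}17.png",cv2.resize(im[y:y+h,x:x+w],None,fx=5.4,fy=5.4,interpolation=cv2.INTER_CUBIC))
E
```

```text
t 30.48 pos [ 0.6302 -0.0823  0.0695] rot [ 1.7995e+02 -6.0000e-02  1.0037e+02] grip 0.0132 F [-4.84  0.98 10.36]
turn first (units of 10deg) [ 0.005 -0.006 -0.003]  total shift AFTER turn (units .03m) [-0.005 -0.008 -0.003]  BEFORE turn [-0.005 -0.008 -0.003]
```

View pics/side17.png

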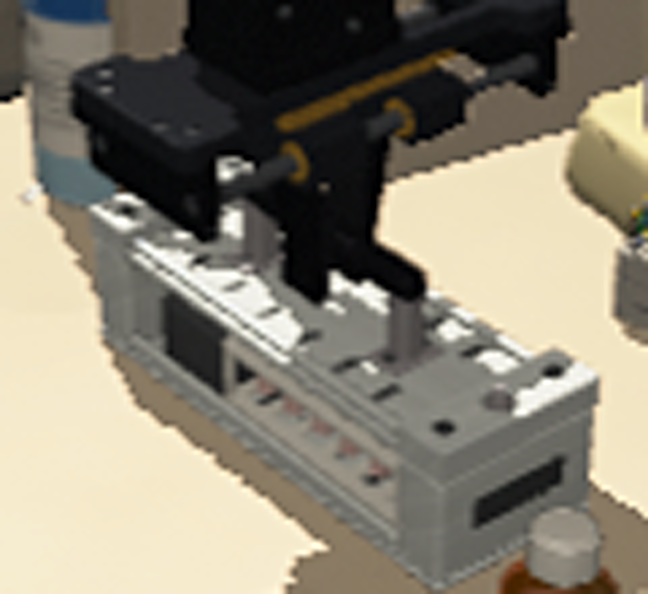

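The cover is seated flush on both end blocks and the tip height matches the home value. I release it and back off.

carry_out --plan '[{"dx": 0, "dy": 0, "dz": -0.05, "rx": 0, "ry": 0, "rz": 0, "fingers": 1}, {"dx": 0, "dy": 0, "dz": 0, "rx": 0, "ry": 0, "rz": 0, "fingers": -1}, {"dx": 0, "dy": 0, "dz": 0, "rx": 0, "ry": 0, "rz": 0, "fingers": -1}, {"dx": 0, "dy": 0, "dz": 0, "rx": 0, "ry": 0, "rz": 0, "fingers": -1}, {"dx": 0, "dy": 0, "dz": 0, "rx": 0, "ry": 0, "rz": 0, "fingers": -1}, {"dx": 0, "dy": 0, "dz": -0.4, "rx": 0, "ry": 0, "rz": 0, "fingers": -1}, {"dx": 0, "dy": 0, "dz": -0.8, "rx": 0, "ry": 0, "rz": 0, "fingers": -1}, {"dx": 0, "dy": 0, "dz": -0.9, "rx": 0, "ry": 0, "rz": 0, "fingers": -1}, {"dx": 0, "dy": 0, "dz": -0.9, "rx": 0, "ry": 0, "rz": 0, "fingers": -1}, {"dx": 0, "dy": -0.8, "dz": -0.5, "rx": 0, "ry": 0, "rz": 0, "fingers": -1}, {"dx": 0, "dy": -0.9, "dz": 0, "rx": 0, "ry": 0, "rz": 0, "fingers": -1}, {"dx": 0, "dy": -0.9, "dz": 0, "rx": 0, "ry": 0, "rz": 0, "fingers": -1}]'

```text
time_s: 32.02
tool_pos: [0.5529, -0.0968, 0.1748]
tool_rot: [179.9, 0.0, 100.3]
force: [-1.0, -0.1, 0.8]
grip_width: 0.0871
```

carry_out --plan '[{"dx": 0.8, "dy": -0.8, "dz": 0, "rx": 0, "ry": 0, "rz": 0, "fingers": -1}, {"dx": 0.9, "dy": -0.6, "dz": 0, "rx": 0, "ry": 0, "rz": 0, "fingers": -1}, {"dx": 0.9, "dy": 0, "dz": 0, "rx": 0, "ry": 0, "rz": 0, "fingers": -1}, {"dx": 0.9, "dy": 0, "dz": 0, "rx": 0, "ry": 0, "rz": 0, "fingers": -1}, {"dx": 0.9, "dy": 0, "dz": 0, "rx": 0, "ry": 0, "rz": 0, "fingers": -1}, {"dx": 0.9, "dy": 0, "dz": 0, "rx": 0, "ry": 0, "rz": 0, "fingers": -1}, {"dx": 0.5, "dy": 0, "dz": 0, "rx": 0, "ry": 0, "rz": 0, "fingers": -1}, {"dx": 0, "dy": 0, "dz": 0, "rx": 0, "ry": 0, "rz": 0, "fingers": -1}, {"dx": 0, "dy": 0, "dz": 0, "rx": 0, "ry": 0, "rz": 0, "fingers": -1}]'

```text
time_s: 33.15
tool_pos: [0.481, 0.0659, 0.1739]
tool_rot: [180.0, 0.0, 100.3]
force: [-0.3, 0.4, -0.4]
grip_width: 0.0871
```

```bash
python3 go.py .630 -.0825 .0696 100.4
python3 - <<'E'
from cell import imaging
import cv2
for n,x,y,w,h in(("side",215,160,150,115),("top",130,60,240,180)):
    im=imaging.read_camera(n)["color"][:,:,::-1]
    cv2.imwrite(f"pics/{n}18raw.png",im)
    k=5 if n=="side" else 3.2
    cv2.imwrite(f"pics/{n}18.png",cv2.resize(im[y:y+h,x:x+w],None,fx=k,fy=k,interpolation=cv2.INTER_CUBIC))
E
```

```text
t 33.15 pos [0.481  0.0659 0.1739] rot [1.7998e+02 3.0000e-02 1.0028e+02] grip 0.0871 F [-0.27  0.37 -0.41]
turn first (units of 10deg) [ 0.002  0.003 -0.012]  total shift AFTER turn (units .03m) [-5.763  3.993  3.475]  BEFORE turn [-5.753  4.004  3.48 ]
```

View pics/side18.png

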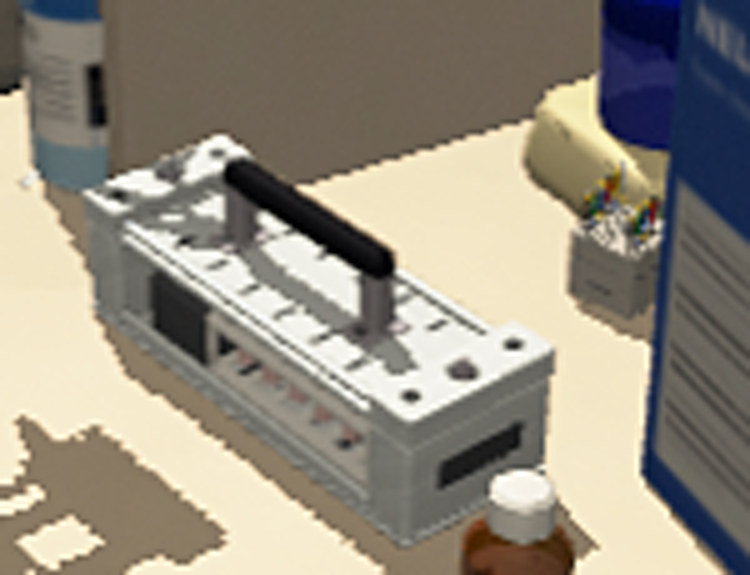

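View pics/top18.png

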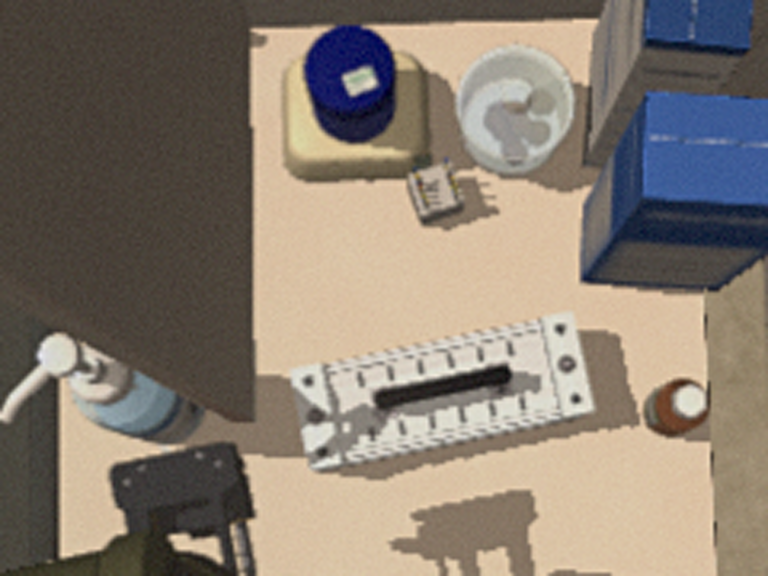

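The cover lies flush on both blocks, with the pins showing in both holes (top view about (315,413) and (567,364)). The pump, amber bottle and carton stand where they were. I hand the job in.

```bash
python3 -c "
from cell import ticket; print(ticket.sign_off())"
```

```text
the job is handed in; nothing more can be done
None
```

The job is handed in at about 33 s of the 72 s allowed. The rack and the bur box stand one behind the other on the carrier's floor. The cover is fully down on the end blocks, released, and the arm has moved clear.

**Last checks:**
- **Loads:** each touched the floor at the height expected from its grasp, within about 0.1 mm. The side picture showed both upright inside the bay after release.
- **Cover:** the pins went in with no contact force. At touchdown the fingertip height was 69.5 mm, against 69.6 mm calculated for home. The final pictures show the cover flush, with both pins visible in their holes.
- **Obstacles:** the pump bottle, amber bottle and carton look unmoved in the final pictures. I did not measure their positions again.

**Disagreements:**
- **Bur box position:** the side camera and the arm's own readings differed by 4–7 mm along the carrier, so I shifted the box about 5 mm to a compromise position. It still went in freely.
- **Cover alignment:** the two cameras differed by 1–2 mm, which was within the clearance.

The hand-in gives no verdict, so I have no confirmation of the result beyond these checks.

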